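# Set the watchmaker's bench for fitting glasses

### The arm

A 7-joint arm with a two-finger parallel gripper is mounted at the origin on the work surface. World frame = base frame: x ahead of the robot, y to its left, z up, the work surface at z = 0. Lengths are in m, angles in rad, forces in N, time in s.
With the tool pointing down it reaches from about 0.35 to 0.9 m from the base axis. Payload 8.1 kg.
Tool frame: the origin (TCP) lies midway between the tips of the shut fingers; the grasp point (between the pads) lies 19 mm behind it; z points along the fingers, y is the line along which they close (so a half turn about z gives the same grasp; the last joint's range is limited). The gripper opens to 92 mm and grips with 3 to 60 N. Pads are 19 mm wide; open, the fingers measure 130 mm over their backs; the gripper's body (75 mm by 190 mm) begins 47 mm behind the grasp point.
Start: joints at [-1.203, 0.434, 0.025, 1.573, -0.012, 1.134, -0.075], TCP at [0.284, 0.557, 0.227] pointing down, gripper open.
Joint ranges: [-2.62, 2.62], [-0.44, 2.09], [-1.27, 1.32], [0.08, 2.57], [-1.32, 4.46], [0.12, 2], [-2.74, 2.74]. Speed limits (rad/s): [2.22, 2.22, 3.01, 3.01, 3.14, 3.14, 3.14].

### API

Orientations are given as a rotation vector (axis times angle).
In Python, from cell import arm gives the robot as it stands.
- The arm moves only by the tool move_arm, never from a script. Its argument "motion" is a list of rows, each an object of numbers: "tx", "ty", "tz": the shift along the tool's x, y, z normalised to -1 to 1, where 1 is 1000 mm; "twist": the turn about the tool's z normalised to -1 to 1, where 1 is pi/2 rad. In form: [{"tx": .., "ty": .., "tz": .., "twist": ..}, ...]. A call has 1 to 12 rows; each row shifts and turns the commanded pose from where the row before left it, along the tool's axes as they then stand; what a row does not reach is not made up. A row lasts 1/10 s, in which the tool goes at most 50 mm and 8.59 degrees, less where a joint would pass 70% of its speed; a pose out of reach is approached as far as the arm can. A call with a number of a shift or a turn outside -1 to 1 is refused whole. A call with a gripper value outside its range is refused whole. "gripper" is the gripper's target within -1 to 1 (shut at 1, half-way at 0, fully open at -1), set as the call begins (left out, the last holds). The fingers move at their own pace and stop on an object; "squeeze" is the grip in N (left out, the last holds). Time passes only in rows, so rows that do not move let the fingers close. It gives the time, the measured TCP pose, the force, the opening and the grip force at its end, in the units of the state.
- arm.observe(): the state, without advancing time (a new reading comes with each control period).
- arm.get_image(name): name is "scene" or "top" or "wrist"; returns the picture (384x512x3 uint8, red, green, blue); there is no depth.
- arm.calibration(name): a dict with "K" (3x3 intrinsics, pixels), "k1" (the pictures are not rectified: a ray, as slopes to the right and down, at radius r is drawn at 1 + k1 r^2 times it, then the intrinsics apply), "T" (4x4, takes a point from camera to world coordinates). Camera axes: x right, y down, z forward; pixel columns grow to the right and rows downward; lengths in m; the calibration is good to about 2 mm. A picture is of the moment at which its call begins: read the wrist's pose just before it. calibration takes no time and is no camera call; for the wrist camera it gives the pose at the moment of the call.
- arm.sign_off(): hands the job in; it is judged then, once.
Trained networks look in the newest picture that a camera, given by its name, has taken for a name from the list of things; names that differ only in an ending like _2 or _b are one class to them, and where a whole thing is asked for, a point or a joint stands for the part that bears it (a point fixed in the world has none). Each returns a list of dicts, best first, with "conf" (0 to 1); they miss things now and then, are a little off and sometimes report something else, mostly with a low value. They report only what shows in the picture. A call takes as long as a camera call. They do not tell look-alikes from the thing itself.
- arm.look_for(camera, query): "point" ([column, row] as shares, 0 to 1, of the picture: columns of its width, rows of its height, amid what is visible of it).
- arm.regions_of(camera, query): "region" (384x512 bool, what is visible of it) and "point" ([column, row] as shares, 0 to 1, of the picture: columns of its width, rows of its height, amid what is visible of it).
- arm.place_of(camera, query): "point" ([column, row] as shares, 0 to 1, of the picture: columns of its width, rows of its height: a listed point, or the origin of a listed thing).
The state is a dict: "clock": time; "joints": joint angles; "dq": joint speeds; "joint_efforts": joint torques, N m; "position": TCP position; "ee_rot": TCP orientation; "force": force on the tool from outside, world axes, zero at the start; "ft_torque": the same for the moment, N m; "width": opening from 0.0 (shut) to 1.0 (fully open); "gripper_force": force on a finger pad.
Only numpy, scipy, OpenCV 4.12 (cv2) and the standard library are available. Lean on these libraries where they do the work, as an engineer would, in place of code of your own. Each camera call takes 0.05 s, during which the arm holds its last target. There are 200 camera calls.

### The job

To get the bench ready for fitting watch glasses, put every finished watch from the work mat upright in the wooden watch tray before you set any case on the mat, and push the glass press along its rail fully home against the left-hand end stop. Then fetch the three glass cases (the ones with the wide upright pull) out of the packed rack: tip each one's top out towards the front, from under the keeper rail, and keep it tipped while you lift it out over the front lip; stand all three upright on the mat. Finally push the rack's bookend up so that the three cases left stand close together, and leave the other things on the bench where they are.

Things in the scene. Friction and masses are not known exactly. Their poses are not given: they have to be found in the camera images.
- mat: black rubber work mat lying on the bench, fixed, 220 mm (own x) by 260 mm (own y), 3 mm thick. Origin: centre of its underside.
- tray: dark wooden open watch tray, fixed, 260 mm (own x) by 114 mm (own y) outside; walls 5 mm thick and 18 mm high over the bench; padded floor 5 mm above the bench, inside 250 x 104 mm. Origin: centre of its underside. Room for three cushions in a line along x.
- rack: plywood rack, fixed, 110 mm deep (own x, front at -x), 340 mm long (own y). Origin: centre of its underside. Floor 8 mm above the bench; front lip, inner face at x = -49 mm, 20 mm high above the bench; end panels' inner faces at y = +162 and -162 mm, 100 mm high. Six cases stand in a row from the +y end panel, about 1 mm apart, in any order.
- keeper_rail (a point): middle of the underside of the rack's steel keeper rail, which runs the rack's whole length over the rear of the row: a round bar 12 mm thick, its axis at rack x = 36 mm, underside 146 mm above the bench, 28 mm over the tops of the cases, so that a case cannot be lifted straight out.
- bookend (a joint): sliding bookend of the rack, in m: 0 at the -y end of its slide, growing as it moves towards the row (rack +y). Its plywood face, 84 mm deep and 113 mm high above the bench, is at rack y = -86 mm + value. With the three parts cases pushed up close it reads 0.140. Moves at about 2 N, more when pushing cases.
- bookend_grip (a point): top of the bookend's upright steel grip plate: 12 mm thick (rack y), 36 mm wide (rack x); the plate stands on the bookend's block from 76 mm up to this point, 133 mm above the bench. It lies 37 mm behind (-y) the face and 20 mm in front of the rack's middle.
- bench_rail: aluminium bench rail, fixed, 350 mm long (own y), with a dark end stop at each end. Origin: centre of its underside. It carries the glass press.
- press (a joint): glass press on its carriage, sliding on the bench rail, in m: 0 at the right-hand (-y) stop, 0.200 against the left-hand (+y) end stop. Moves at about 4 N and stays where it is left.
- press_grip (a point): middle of the top of the press carriage's grip, an upright steel plate 12 mm thick (rail y), 30 mm wide (rail x), 102 mm in front (-x) of the rail's middle; free to grip from 32 mm up to this point, 86 mm above the bench. The press head begins 70 mm behind it; the press is about 225 mm tall.
- glass_case1: watch-glass case: grey plastic box standing on edge, 90 mm deep (own x), 36 mm thick (own y), 110 mm tall, about 0.28 kg. Origin: centre of its underside, z up; spine at -x, towards the rack's front. On top a wide steel pull: a plate 10 mm thick (x), 28 mm wide (y), 110 to 138 mm above the underside, its middle at own x = -25 mm.
- glass_case2: watch-glass case: grey plastic box standing on edge, 90 mm deep (own x), 36 mm thick (own y), 110 mm tall, about 0.28 kg. Origin: centre of its underside, z up; spine at -x, towards the rack's front. On top a wide steel pull: a plate 10 mm thick (x), 28 mm wide (y), 110 to 138 mm above the underside, its middle at own x = -25 mm.
- glass_case3: watch-glass case: grey plastic box standing on edge, 90 mm deep (own x), 36 mm thick (own y), 110 mm tall, about 0.28 kg. Origin: centre of its underside, z up; spine at -x, towards the rack's front. On top a wide steel pull: a plate 10 mm thick (x), 28 mm wide (y), 110 to 138 mm above the underside, its middle at own x = -25 mm.
- parts_case1: parts case that stays in the rack: same grey box as the glass cases (90 x 36 x 110 mm, origin at the centre of its underside), but with a small round button, 17 mm across and rising to 124 mm, on its top instead of the wide pull.
- parts_case2: parts case that stays in the rack: same grey box as the glass cases (90 x 36 x 110 mm, origin at the centre of its underside), but with a small round button, 17 mm across and rising to 124 mm, on its top instead of the wide pull.
- parts_case3: parts case that stays in the rack: same grey box as the glass cases (90 x 36 x 110 mm, origin at the centre of its underside), but with a small round button, 17 mm across and rising to 124 mm, on its top instead of the wide pull.
- watch1: finished wristwatch strapped round a grey cushion block 72 mm long (own x), 50 mm wide (own y), 45 mm tall; the steel watch head, 40 mm across, stands 9 mm above the middle of the top. Origin: centre of the cushion's underside, z up. 0.15 kg. May be absent.
- watch2: finished wristwatch strapped round a grey cushion block 72 mm long (own x), 50 mm wide (own y), 45 mm tall; the steel watch head, 40 mm across, stands 9 mm above the middle of the top. Origin: centre of the cushion's underside, z up. 0.15 kg. May be absent.
- watch3: finished wristwatch strapped round a grey cushion block 72 mm long (own x), 50 mm wide (own y), 45 mm tall; the steel watch head, 40 mm across, stands 9 mm above the middle of the top. Origin: centre of the cushion's underside, z up. 0.15 kg. May be absent.
- loupe: bystander, to be left alone: black eye loupe, 38 mm across, 32 mm tall. Origin: centre of its underside.
- tin: bystander, to be left alone: low round tin with blue lid, 52 mm across, 26 mm tall. Origin: centre of its underside.
- glass_pot: bystander, to be left alone: small open glass pot, 48 mm across, 45 mm tall. Origin: centre of its underside.
- tweezers: bystander, to be left alone: steel tweezers, 120 mm long, 5 mm thick. Origin: centre of its underside.
- movement_holder: bystander, to be left alone: wooden movement holder, 66 x 40 x 16 mm. Origin: centre of its underside.
- case_knife: bystander, to be left alone: case-opening knife with 95 mm wooden handle, 12 mm thick. Origin: centre of its underside.
Not all that is in view belongs to the job. Leave any yellow look-alike of the glass_case1 alone.

How it is judged:
On the way, in this order (a step that is already met when the one before it is completed fails the run):
1. every finished watch lies upright in the tray, let go, and no glass case stands on the mat yet (x of watch1 in the frame of tray between -0.12 and 0.12 m and y of watch1 in the frame of tray between -0.05 and 0.05 m and z of each of watch1, watch2, watch3 in the frame of tray below 0.013 m and angle between each of watch1, watch2, watch3's own z axis and vertical below 0.2 rad and x of watch2 in the frame of tray between -0.12 and 0.12 m and y of watch2 in the frame of tray between -0.05 and 0.05 m and x of watch3 in the frame of tray between -0.12 and 0.12 m and y of watch3 in the frame of tray between -0.05 and 0.05 m and contact force between the fingers and watch1 below 0.1 N and contact force between the fingers and watch2 below 0.1 N and contact force between the fingers and watch3 below 0.1 N and not ((x of glass_case1 in the frame of mat between -0.11 and 0.11 m and y of glass_case1 in the frame of mat between -0.13 and 0.13 m and z of glass_case1 in the frame of mat below 0.011 m and angle between glass_case1's own z axis and vertical below 0.12 rad)) and not ((x of glass_case2 in the frame of mat between -0.11 and 0.11 m and y of glass_case2 in the frame of mat between -0.13 and 0.13 m and z of glass_case2 in the frame of mat below 0.011 m and angle between glass_case2's own z axis and vertical below 0.12 rad)) and not ((x of glass_case3 in the frame of mat between -0.11 and 0.11 m and y of glass_case3 in the frame of mat between -0.13 and 0.13 m and z of glass_case3 in the frame of mat below 0.011 m and angle between glass_case3's own z axis and vertical below 0.12 rad))), for 0.2 s.
2. all three glass cases stand upright on the mat, let go (x of glass_case1 in the frame of mat between -0.11 and 0.11 m and y of glass_case1 in the frame of mat between -0.13 and 0.13 m and z of each of glass_case1, glass_case2, glass_case3 in the frame of mat below 0.011 m and angle between each of glass_case1, glass_case2, glass_case3's own z axis and vertical below 0.12 rad and x of glass_case2 in the frame of mat between -0.11 and 0.11 m and y of glass_case2 in the frame of mat between -0.13 and 0.13 m and x of glass_case3 in the frame of mat between -0.11 and 0.11 m and y of glass_case3 in the frame of mat between -0.13 and 0.13 m and contact force between the fingers and glass_case1 below 0.1 N and contact force between the fingers and glass_case2 below 0.1 N and contact force between the fingers and glass_case3 below 0.1 N), for 0.2 s.
At the end, for the whole second after the job is handed in: Watches upright (0.2 rad) on the tray floor; glass cases upright (0.12 rad) on the mat, middles within its edges; the three parts cases upright on the rack floor; press within 5 mm of its left stop (over 0.195); bookend within 8 mm of closing the row (over 0.132); all at rest (x of watch1 in the frame of tray between -0.12 and 0.12 m and y of watch1 in the frame of tray between -0.05 and 0.05 m and z of each of watch1, watch2, watch3 in the frame of tray below 0.013 m and angle between each of watch1, watch2, watch3's own z axis and vertical below 0.2 rad and x of watch2 in the frame of tray between -0.12 and 0.12 m and y of watch2 in the frame of tray between -0.05 and 0.05 m and x of watch3 in the frame of tray between -0.12 and 0.12 m and y of watch3 in the frame of tray between -0.05 and 0.05 m and x of glass_case1 in the frame of mat between -0.11 and 0.11 m and y of glass_case1 in the frame of mat between -0.13 and 0.13 m and z of each of glass_case1, glass_case2, glass_case3 in the frame of mat below 0.011 m and angle between each of glass_case1, glass_case2, glass_case3, parts_case1, parts_case2, parts_case3's own z axis and vertical below 0.12 rad and x of glass_case2 in the frame of mat between -0.11 and 0.11 m and y of glass_case2 in the frame of mat between -0.13 and 0.13 m and x of glass_case3 in the frame of mat between -0.11 and 0.11 m and y of glass_case3 in the frame of mat between -0.13 and 0.13 m and x of parts_case1 in the frame of rack between -0.025 and 0.025 m and y of parts_case1 in the frame of rack between -0.165 and 0.165 m and z of each of parts_case1, parts_case2, parts_case3 in the frame of rack below 0.016 m and x of parts_case2 in the frame of rack between -0.025 and 0.025 m and y of parts_case2 in the frame of rack between -0.165 and 0.165 m and x of parts_case3 in the frame of rack between -0.025 and 0.025 m and y of parts_case3 in the frame of rack between -0.165 and 0.165 m and linear speed of each of watch1, watch2, watch3, glass_case1, glass_case2, glass_case3, parts_case1, parts_case2, parts_case3 below 0.03 m/s and value of joint press above 0.195 m and value of joint bookend above 0.132 m); the robot touches nothing.
It fails at once if a glass case is lifted from its place or drawn over the front lip of the rack without being tipped (less than 0.15 rad) (((z of glass_case1 in the frame of rack above 0.03 m or x of glass_case1 in the frame of rack below -0.03 m) and x of glass_case1 in the frame of rack above -0.095 m and z of glass_case1 in the frame of rack below 0.05 m and y of glass_case1 in the frame of rack between -0.17 and 0.17 m and angle between glass_case1's own z axis and vertical below 0.15 rad) or ((z of glass_case2 in the frame of rack above 0.03 m or x of glass_case2 in the frame of rack below -0.03 m) and x of glass_case2 in the frame of rack above -0.095 m and z of glass_case2 in the frame of rack below 0.05 m and y of glass_case2 in the frame of rack between -0.17 and 0.17 m and angle between glass_case2's own z axis and vertical below 0.15 rad) or ((z of glass_case3 in the frame of rack above 0.03 m or x of glass_case3 in the frame of rack below -0.03 m) and x of glass_case3 in the frame of rack above -0.095 m and z of glass_case3 in the frame of rack below 0.05 m and y of glass_case3 in the frame of rack between -0.17 and 0.17 m and angle between glass_case3's own z axis and vertical below 0.15 rad)).
It fails at once if a case falls over (angle between any of glass_case1, glass_case2, glass_case3, parts_case1, parts_case2, parts_case3's own z axis and vertical above 1.2 rad).
It fails at once if a watch is turned over (angle between any of watch1, watch2, watch3's own z axis and vertical above 1.2 rad).
It fails at once if a bystander is moved more than 4 cm (distance of any of loupe, tin, glass_pot, tweezers, movement_holder, case_knife from where it was at the start of the episode above 0.04 m).
Of watch1, watch2, watch3 only 1 to 3 are there at a start; the rules pass over those that are not, and their reading is None.
At some moment in a run one of watch1, watch2, watch3 may be knocked a few centimetres aside while the robot is not near it.
It also fails if it takes over 210 s, if anything falls off the work surface, if the arm or the gripper's body presses on something with over 40 N, if the wrist force passes 120 N, or if a joint passes its speed limit or range.

## Working session

There is one attempt and no reset: what is moved stays moved. The work goes in short steps, Python scripts to look and compute and a tool call to move; the robot and the scene stay as the last step left them, time stands still between calls to the robot, and variables do not carry over. Pictures are saved under pics/ and viewed, at most 14 in all, crops included, and the job is handed in when it is done.

Besides the shell and the picture viewer there is one more tool, called after "Request:" as name(argument=value, ...), one argument or row to a line, values as JSON. move_arm: Moves the arm, as the interface text tells. Scaled input: -1 to 1 covers 1000 mm each way for a shift and pi/2 rad each way for a turn. Its arguments: {"type":"object","properties":{"motion":{"type":"array","items":{"type":"object","properties":{"tx":{"type":"number"},"ty":{"type":"number"},"tz":{"type":"number"},"twist":{"type":"number"}}}},"gripper":{"type":"number"},"squeeze":{"type":"number"}},"required":["motion"]}

```bash
ls; mkdir -p pics; cat > h.py <<'E'
import numpy as np, cv2
from cell import arm
from scipy.spatial.transform import Rotation as R
def ray(cam,p,C=None):
    C=C or arm.calibration(cam); K=np.array(C['K']);T=np.array(C['T']);k=C['k1']
    x=(p[0]-K[0,2])/K[0,0];y=(p[1]-K[1,2])/K[1,1]
    d=np.array([x,y]);u=d.copy()
    for _ in range(20): u=d/(1+k*(u@u))
    return T[:3,3],T[:3,:3]@np.array([u[0],u[1],1])
def at(cam,p,z,C=None):
    o,d=ray(cam,p,C); return o+d*(z-o[2])/d[2]
def proj(cam,P,C=None):
    C=C or arm.calibration(cam); K=np.array(C['K']);T=np.array(C['T'])
    q=T[:3,:3].T@(np.array(P)-T[:3,3]); u=q[:2]/q[2]; u=u*(1+C['k1']*(u@u))
    return np.array([K[0,0]*u[0]+K[0,2],K[1,1]*u[1]+K[1,2]])
def save(cam,n,s=1.5):
    im=arm.get_image(cam); cv2.imwrite(f'pics/{n}.png',cv2.resize(im[:,:,::-1],None,fx=s,fy=s)); return im
def px(p): return np.array([p[0]*512,p[1]*384])
def tri(a,b):
    A=[];bb=[]
    for o,d in (a,b):
        d=d/np.linalg.norm(d);M=np.eye(3)-np.outer(d,d);A.append(M);bb.append(M@o)
    return np.linalg.lstsq(np.vstack(A),np.hstack(bb),rcond=None)[0]
E
python3 - <<'E'
from h import *
np.set_printoptions(precision=4,suppress=True)
save('scene','s0');save('top','t0')
for c in('scene','top'):
    print(c,arm.calibration(c)['T'])
hts=dict(watch1=0.003,mat=0,tray=0,rack=0,keeper_rail=.146,bookend_grip=.133,bench_rail=0,press_grip=.086,glass_case1=.008,parts_case1=.008,tin=0,loupe=0,glass_pot=0,tweezers=0,movement_holder=0,case_knife=0)
for q,z in hts.items():
    for c in ('top','scene'):
        for r in arm.place_of(c,q)[:7]:
            if r['conf']>.2: p=px(r['point']); print(q,c,round(r['conf'],2),p.round(1),at(c,p,z)[:2])
print(arm.observe())
E
```

```text
pics
scene [[-0.2617  0.802  -0.537   1.052 ]
 [ 0.9651  0.2203 -0.1413  0.1669]
 [ 0.005  -0.5553 -0.8317  1.0008]
 [ 0.      0.      0.      1.    ]]
top [[-0.0111 -0.9959  0.0903  0.3601]
 [-0.9997  0.0131  0.0217  0.0255]
 [-0.0228 -0.09   -0.9957  1.2719]
 [ 0.      0.      0.      1.    ]]
watch1 top 0.66 [239.  218.1] [0.3991 0.1083]
watch1 scene 0.56 [295.  205.3] [0.4073 0.1304]
mat top 0.96 [257.2 200.7] [0.4503 0.054 ]
mat scene 0.95 [273.3 213.6] [0.4556 0.0686]
mat scene 0.63 [157.  166.9] [ 0.3769 -0.3765]
tray top 0.97 [176.3 196.3] [0.4665 0.2967]
tray scene 0.86 [343.6 229.2] [0.4527 0.2979]
rack top 0.49 [288.5 153.7] [ 0.5906 -0.0418]
rack scene 0.64 [184.2 233.4] [ 0.6003 -0.1844]
rack scene 0.43 [218.7 237.8] [ 0.5862 -0.075 ]
keeper_rail top 0.97 [345.3 129.2] [ 0.6287 -0.1874]
keeper_rail top 0.71 [254.5 200.8] [0.4398 0.0577]
keeper_rail top 0.69 [262.7 136.2] [0.6126 0.034 ]
keeper_rail scene 0.9 [169.  219.6] [ 0.6374 -0.1894]
bookend_grip top 0.92 [382.3 141.7] [ 0.5963 -0.2892]
bookend_grip scene 0.83 [140.9 200. ] [ 0.5919 -0.2994]
bookend_grip scene 0.24
[... 1938 characters left out ...]
[313.  147.4] [ 0.6088 -0.1157]
case_knife top 0.31 [351.4 148.7] [ 0.6035 -0.2313]
case_knife scene 0.68 [276.  211.9] [0.4469 0.0755]
case_knife scene 0.41 [153.7 171.7] [ 0.3999 -0.3789]
{'clock': 1.7, 'joints': array([-1.2026,  0.4345,  0.025 ,  1.5732, -0.0116,  1.134 , -0.0751]), 'dq': array([ 0.0006, -0.0007, -0.0003,  0.0004, -0.0002,  0.0007,  0.0013]), 'joint_efforts': array([  0.0006, -66.7652,   0.9844, -31.4803,  -0.0606,   0.0327,
         0.    ]), 'position': array([0.2835, 0.557 , 0.2267]), 'ee_rot': array([0.7329, 3.0549, 0.0001]), 'force': array([-0.2332, -0.2905, -0.5439]), 'ft_torque': array([-0.0164,  0.0187,  0.0268]), 'gripper_force': 0.0, 'width': 0.9970931512087449}
```

View pics.

View pics/t0.png

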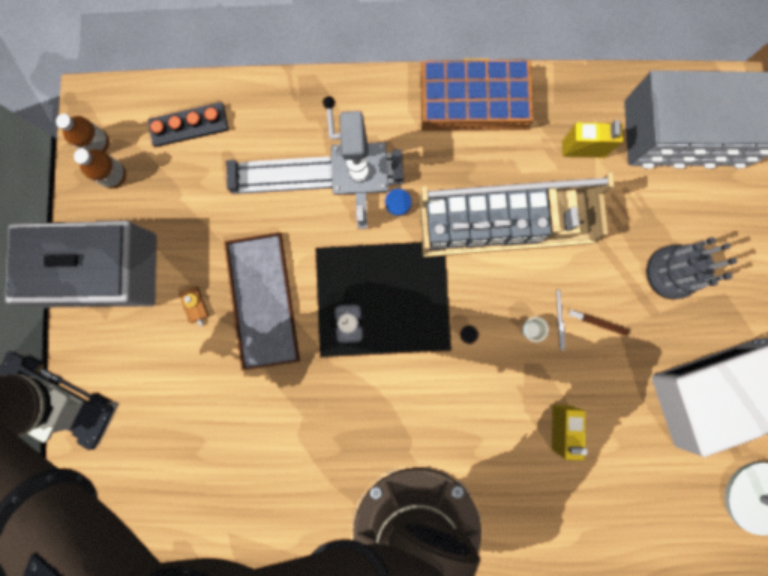

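View pics/s0.png

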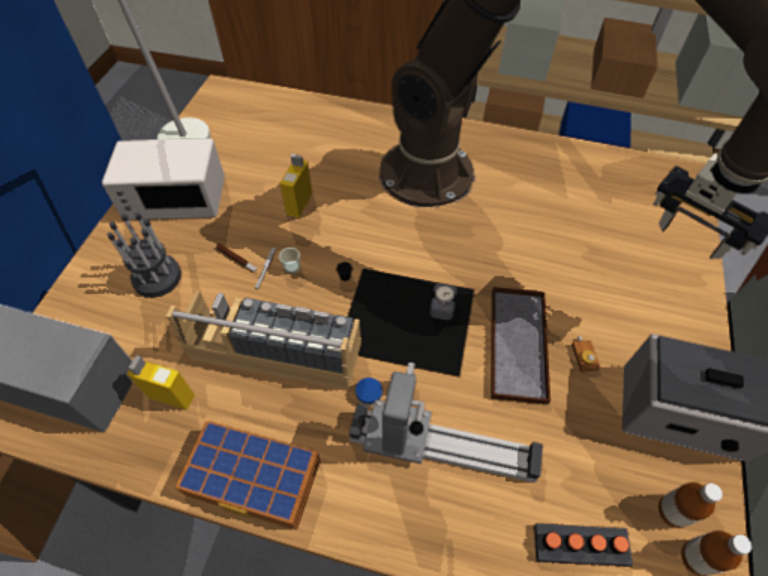

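```bash
python3 - <<'E'
from h import *
np.set_printoptions(precision=4,suppress=True)
im=save('top','t1')
cv2.imwrite('pics/rack.png',cv2.resize(im[105:185,270:420,::-1],None,fx=5,fy=5,interpolation=cv2.INTER_CUBIC))
def rect(q,z,cam='top'):
    for r in arm.regions_of(cam,q)[:2]:
        cs,_=cv2.findContours(r['region'].astype('uint8'),0,1)
        c=max(cs,key=cv2.contourArea)[:,0,:]
        P=np.array([at(cam,p,z)[:2] for p in c.astype(float)])*1000
        (a,s,an)=cv2.minAreaRect(P.astype(np.float32)); print(q,round(r['conf'],2),np.array(a),np.array(s),an)
rect('mat',.003);rect('tray',.018);rect('watch1',.045);rect('bench_rail',.02);rect('rack',.06);rect('press_grip',.08)
w=save('wrist','w0')
o=arm.observe();M=R.from_rotvec(o['ee_rot']).as_matrix();print(M, np.array(arm.calibration('wrist')['T']))
E
```

```text
mat 0.77 [454.3289  60.6836] [222.6166 259.9069] 2.2988438606262207
mat 0.57 [751.0679 186.9074] [357.0657 248.2573] 72.90779876708984
tray 0.55 [453.407 300.488] [260.326  118.0883] 8.403058052062988
watch1 0.58 [404.567  125.6458] [73.0123 53.3484] 7.349987983703613
bench_rail 0.84 [746.7647 184.1356] [353.3093 246.1608] 73.08480072021484
bench_rail 0.49 [454.3009 300.0965] [262.8132 116.8537] 8.524713516235352
rack 0.57 [ 607.2559 -202.2231] [136.4255 380.7212] 3.674513578414917
press_grip 0.57 [716.3475 100.999 ] [267.5152 113.2614] 6.418804168701172
[[-0.8912  0.4537  0.    ]
 [ 0.4537  0.8912  0.0001]
 [-0.      0.0001 -1.    ]] [[ 0.454   0.8633  0.2203  0.2242]
 [ 0.891  -0.4402 -0.1112  0.586 ]
 [ 0.0009  0.2468 -0.9691  0.3846]
 [ 0.      0.      0.      1.    ]]
```

View pics/rack.png

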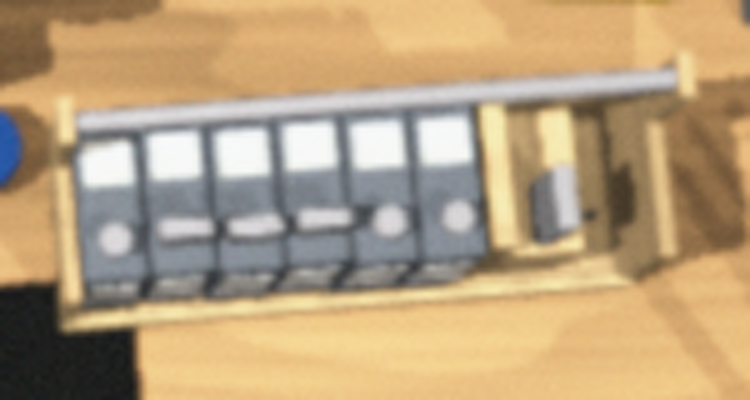

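View pics/w0.png

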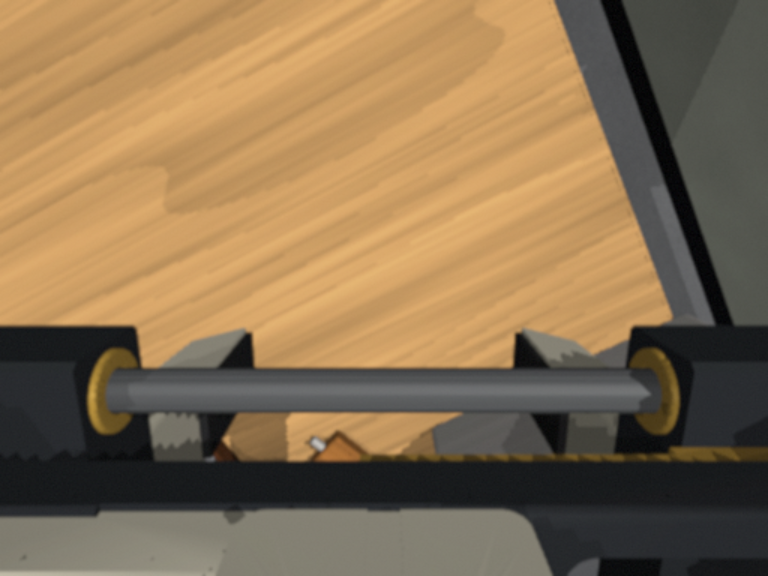

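```bash
cat > go.py <<'E'
import sys
from h import *
# go.py x y z [yaw of tool y, deg]: twist units, then tool shifts (units) after the twist
def main(a):
    o=arm.observe();p=o['position'];M=R.from_rotvec(o['ee_rot']).as_matrix()
    yaw=np.degrees(np.arctan2(M[1,1],M[0,1])); t=a[3] if len(a)>3 else yaw
    d=(t-yaw+180)%360-180
    c,s=np.cos(np.radians(yaw+d)),np.sin(np.radians(yaw+d))
    D=np.array(a[:3])-p
    tx=-s*D[0]+c*D[1]; ty=c*D[0]+s*D[1]
    print('clock',round(o['clock'],2),'pos',p.round(4),'yaw',round(yaw,2),'j7',o['joints'][6].round(2),'| twist',round(-d/90,4),'shift',np.array([tx,ty,-D[2]]).round(4),'rows>=',round(np.linalg.norm(D)/.05,1))
if __name__=='__main__': main([float(v) for v in sys.argv[1:]])
E
python3 go.py .405 .126 .16 97.35
```

```text
clock 2.1 pos [0.2835 0.557  0.2268] yaw 63.02 j7 -0.08 | twist -0.3815 shift [-0.0653 -0.443   0.0668] rows>= 9.1
```

Request:
move_arm(
  motion=[
    {"twist": -0.0955},
    {"twist": -0.0955},
    {"twist": -0.0955},
    {"twist": -0.0955},
  ],
  gripper=-1,
)

```text
invalid input
```

Request:
move_arm(
  motion=[
    {"tx": 0,"ty": 0,"tz": 0,"twist": -0.095},
    {"tx": 0,"ty": 0,"tz": 0,"twist": -0.095},
    {"tx": 0,"ty": 0,"tz": 0,"twist": -0.095},
    {"tx": 0,"ty": 0,"tz": 0,"twist": -0.095},
  ],
  gripper=-1,
  squeeze=30,
)

```text
clock: 2.5
position: [0.2835, 0.557, 0.2267]
ee_rot: [-0.208, 3.135, 0.0]
force: [0.3, -0.9, 0.0]
width: 1.005
gripper_force: 0.0
```

Request:
move_arm(
  motion=[
    {"tx": -0.0065,"ty": -0.044,"tz": 0.007,"twist": 0},
    {"tx": -0.0065,"ty": -0.044,"tz": 0.007,"twist": 0},
    {"tx": -0.0065,"ty": -0.044,"tz": 0.007,"twist": 0},
    {"tx": -0.0065,"ty": -0.044,"tz": 0.007,"twist": 0},
    {"tx": -0.0065,"ty": -0.044,"tz": 0.007,"twist": 0},
    {"tx": -0.0065,"ty": -0.044,"tz": 0.007,"twist": 0},
    {"tx": -0.0065,"ty": -0.044,"tz": 0.007,"twist": 0},
    {"tx": -0.0065,"ty": -0.044,"tz": 0.007,"twist": 0},
    {"tx": -0.0065,"ty": -0.044,"tz": 0.007,"twist": 0},
    {"tx": -0.0065,"ty": -0.044,"tz": 0.007,"twist": 0},
    {"tx": 0,"ty": 0,"tz": 0,"twist": 0},
    {"tx": 0,"ty": 0,"tz": 0,"twist": 0},
  ],
)

```text
clock: 3.7
position: [0.4036, 0.128, 0.1568]
ee_rot: [-0.193, 3.135, 0.0]
force: [-0.6, 0.1, 0.3]
width: 0.999
gripper_force: 0.0
```

```bash
python3 - <<'E'
from h import *
np.set_printoptions(precision=4,suppress=True)
C=arm.calibration('wrist'); im=save('wrist','w1')
for r in arm.regions_of('wrist','watch1')[:2]:
    cs,_=cv2.findContours(r['region'].astype('uint8'),0,1); c=max(cs,key=cv2.contourArea)[:,0,:].astype(float)
    P=np.array([at('wrist',p,.045,C)[:2] for p in c])*1000
    print(r['conf'],cv2.minAreaRect(P.astype(np.float32)))
for cam in('top','wrist'):
    arm.get_image(cam);C=arm.calibration(cam)
    for r in arm.place_of(cam,'watch1')[:2]: print(cam,r['conf'],at(cam,px(r['point']),.003,C))
E
python3 go.py .405 .126 .03
```

```text
0.61 ((401.8131408691406, 126.50985717773438), (73.34172821044922, 49.92502212524414), 5.730970859527588)
wrist 0.69 [0.4047 0.1272 0.003 ]
clock 4.0 pos [0.4032 0.1298 0.1569] yaw 97.35 j7 1.28 | twist -0.0 shift [-0.0013 -0.004   0.1269] rows>= 2.5
```

View pics/w1.png

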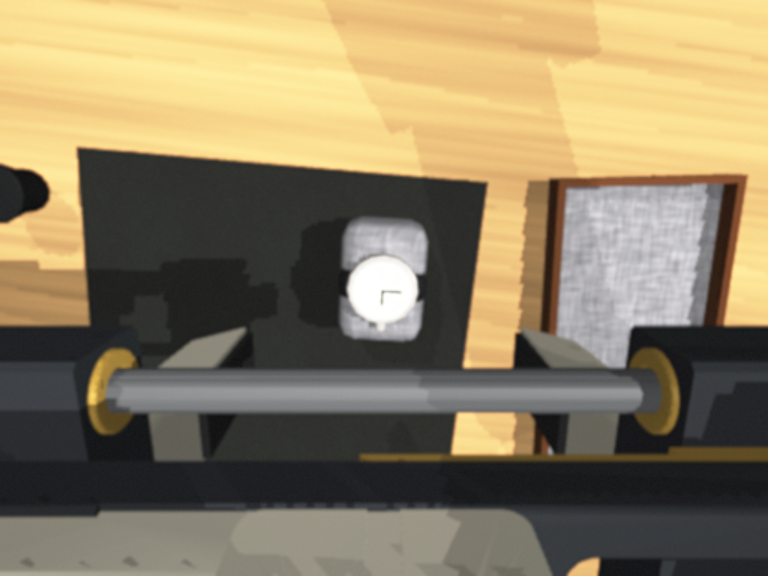

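Request:
move_arm(
  motion=[
    {"tx": -0.001,"ty": -0.003,"tz": 0.036,"twist": 0},
    {"tx": 0,"ty": 0,"tz": 0.036,"twist": 0},
    {"tx": 0,"ty": 0,"tz": 0.036,"twist": 0},
    {"tx": 0,"ty": 0,"tz": 0.035,"twist": 0},
    {"tx": 0,"ty": 0,"tz": 0,"twist": 0},
    {"tx": 0,"ty": 0,"tz": 0,"twist": 0},
  ],
)

```text
clock: 4.6
position: [0.4043, 0.1261, 0.0139]
ee_rot: [0.199, -3.134, 0.001]
force: [-0.6, -1.0, 0.3]
width: 0.999
gripper_force: 0.0
```

Request:
move_arm(
  motion=[
    {"tx": 0,"ty": 0,"tz": 0,"twist": 0},
    {"tx": 0,"ty": 0,"tz": 0,"twist": 0},
    {"tx": 0,"ty": 0,"tz": 0,"twist": 0},
    {"tx": 0,"ty": 0,"tz": 0,"twist": 0},
    {"tx": 0,"ty": 0,"tz": 0,"twist": 0},
    {"tx": 0,"ty": 0,"tz": 0,"twist": 0},
    {"tx": 0,"ty": 0,"tz": 0,"twist": 0},
    {"tx": 0,"ty": 0,"tz": 0,"twist": 0},
  ],
  gripper=1,
  squeeze=20,
)

```text
clock: 5.4
position: [0.4048, 0.126, 0.014]
ee_rot: [-0.198, 3.135, 0.001]
force: [-1.3, 0.4, 6.8]
width: 0.554
gripper_force: 19.7
```

Request:
move_arm(
  motion=[
    {"tx": 0,"ty": 0,"tz": -0.04,"twist": 0},
    {"tx": 0,"ty": 0,"tz": -0.04,"twist": 0},
    {"tx": 0,"ty": 0,"tz": -0.02,"twist": 0},
    {"tx": 0,"ty": 0,"tz": 0,"twist": 0},
  ],
)

```text
clock: 5.8
position: [0.4062, 0.1264, 0.1161]
ee_rot: [-0.197, 3.131, 0.003]
force: [0.4, 0.4, -1.4]
width: 0.551
gripper_force: 19.6
```

```bash
python3 go.py .453 .300 .11 98.4; python3 -c "
from h import *
o=arm.observe();print(o['width'],o['gripper_force'])"
```

```text
clock 5.8 pos [0.4062 0.1264 0.1161] yaw 97.21 j7 1.29 | twist -0.0132 shift [-0.0716  0.1649  0.0061] rows>= 3.6
0.5511520422325729 19.646573960781097
```

Request:
move_arm(
  motion=[
    {"tx": -0.018,"ty": 0.041,"tz": 0,"twist": -0.013},
    {"tx": -0.018,"ty": 0.041,"tz": 0,"twist": 0},
    {"tx": -0.018,"ty": 0.041,"tz": 0,"twist": 0},
    {"tx": -0.018,"ty": 0.042,"tz": 0,"twist": 0},
    {"tx": 0,"ty": 0,"tz": 0,"twist": 0},
    {"tx": 0,"ty": 0,"tz": 0.03,"twist": 0},
    {"tx": 0,"ty": 0,"tz": 0.03,"twist": 0},
    {"tx": 0,"ty": 0,"tz": 0.026,"twist": 0},
    {"tx": 0,"ty": 0,"tz": 0.011,"twist": 0},
    {"tx": 0,"ty": 0,"tz": 0,"twist": 0},
    {"tx": 0,"ty": 0,"tz": 0,"twist": 0},
  ],
)

```text
clock: 6.9
position: [0.4524, 0.2989, 0.0162]
ee_rot: [0.23, -3.132, 0.001]
force: [0.7, -0.4, -0.8]
width: 0.548
gripper_force: 19.7
```

Request:
move_arm(
  motion=[
    {"tx": 0,"ty": 0,"tz": 0,"twist": 0},
    {"tx": 0,"ty": 0,"tz": 0,"twist": 0},
    {"tx": 0,"ty": 0,"tz": 0,"twist": 0},
    {"tx": 0,"ty": 0,"tz": -0.02,"twist": 0},
    {"tx": 0,"ty": 0,"tz": -0.04,"twist": 0},
    {"tx": 0,"ty": 0,"tz": -0.04,"twist": 0},
    {"tx": 0,"ty": 0,"tz": -0.04,"twist": 0},
    {"tx": 0,"ty": 0,"tz": -0.04,"twist": 0},
    {"tx": 0,"ty": 0,"tz": 0,"twist": 0},
  ],
  gripper=-0.25,
)

```text
clock: 7.8
position: [0.4553, 0.3012, 0.2026]
ee_rot: [-0.229, 3.125, 0.009]
force: [-0.1, -0.7, -0.6]
width: 0.624
gripper_force: 0.0
```

```bash
python3 - <<'E'
from h import *
np.set_printoptions(precision=4,suppress=True)
for cam in('top','scene'):
    save(cam,'a'+cam)
    for q,z in(('watch1',.005),('press_grip',.086),('bookend_grip',.133)):
        for r in arm.place_of(cam,q)[:2]: print(cam,q,r['conf'],px(r['point']),at(cam,px(r['point']),z))
    arm.regions_of
E
python3 go.py .614 .10 .2 93
```

```text
top watch1 0.47 [176.6912 202.4064] [0.4478 0.2943 0.005 ]
top press_grip 0.68 [239.8208 139.0848] [0.6189 0.0991 0.086 ]
top bookend_grip 0.96 [380.9792 142.0032] [ 0.5955 -0.2856  0.133 ]
top bookend_grip 0.23 [331.008  151.9104] [ 0.5699 -0.1492  0.133 ]
scene watch1 0.69 [345.2928 230.5152] [0.459 0.303 0.005]
scene press_grip 0.86 [273.5104 250.0992] [0.6222 0.1056 0.086 ]
scene bookend_grip 0.94 [142.3872 200.7936] [ 0.5933 -0.294   0.133 ]
clock 8.2 pos [0.4522 0.2989 0.1956] yaw 98.39 j7 1.05 | twist 0.0599 shift [-0.1512 -0.2071 -0.0044] rows>= 5.1
```

View pics/ascene.png

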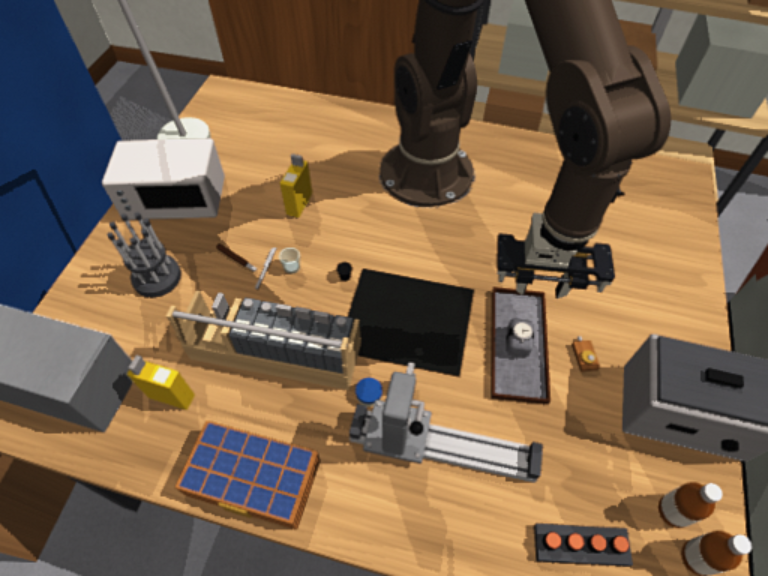

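Request:
move_arm(
  motion=[
    {"tx": 0,"ty": 0,"tz": 0,"twist": 0.06},
    {"tx": -0.026,"ty": -0.034,"tz": 0,"twist": 0},
    {"tx": -0.026,"ty": -0.034,"tz": 0,"twist": 0},
    {"tx": -0.026,"ty": -0.034,"tz": 0,"twist": 0},
    {"tx": -0.026,"ty": -0.034,"tz": 0,"twist": 0},
    {"tx": -0.026,"ty": -0.034,"tz": 0,"twist": 0},
    {"tx": -0.026,"ty": -0.035,"tz": 0,"twist": 0},
    {"tx": 0,"ty": 0,"tz": 0,"twist": 0},
    {"tx": 0,"ty": 0,"tz": 0,"twist": 0},
  ],
  gripper=0.13,
)

```text
clock: 9.1
position: [0.6193, 0.1014, 0.1957]
ee_rot: [0.078, -3.139, 0.001]
force: [-0.1, 0.2, 0.4]
width: 0.434
gripper_force: 0.0
```

```bash
python3 - <<'E'
from h import *
np.set_printoptions(precision=4,suppress=True)
C=arm.calibration('wrist'); im=save('wrist','w2')
for q,z in(('press_grip',.086),('tin',0)):
    for r in arm.place_of('wrist',q)[:2]: print(q,r['conf'],px(r['point']),at('wrist',px(r['point']),z,C))
E
python3 go.py .618 .101 .045
```

```text
tin 0.92 [187.1872 187.584 ] [0.6426 0.0239 0.    ]
clock 9.25 pos [0.6183 0.1044 0.1963] yaw 93.12 j7 1.43 | twist -0.0 shift [ 0.0005 -0.0034  0.1513] rows>= 3.0
```

View pics/w2.png

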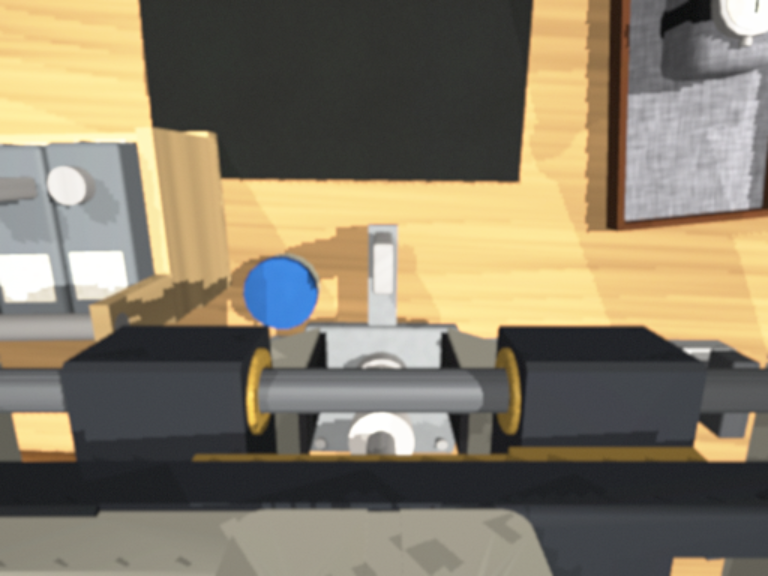

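```bash
python3 - <<'E'
from h import *
C=arm.calibration('wrist')
for p in((383,268),(383,243),(383,293)): print(at('wrist',np.array(p)/1.5,.086,C))
print(at('wrist',np.array((282,292))/1.5,.026,C))
E
python3 go.py .618 .101 .045
```

```text
[0.60927364 0.10327712 0.086     ]
[0.59481922 0.10249637 0.086     ]
[0.62411432 0.10407874 0.086     ]
[0.6433242  0.03329181 0.026     ]
clock 9.25 pos [0.6183 0.1044 0.1963] yaw 93.12 j7 1.43 | twist -0.0 shift [ 0.0005 -0.0034  0.1513] rows>= 3.0
```

Request:
move_arm(
  motion=[
    {"tx": 0.009,"ty": -0.001,"tz": 0,"twist": 0},
    {"tx": 0,"ty": 0,"tz": 0.04,"twist": 0},
    {"tx": 0,"ty": 0,"tz": 0.04,"twist": 0},
    {"tx": 0,"ty": 0,"tz": 0.04,"twist": 0},
    {"tx": 0,"ty": 0,"tz": 0.031,"twist": 0},
    {"tx": 0,"ty": 0,"tz": 0,"twist": 0},
    {"tx": 0,"ty": 0,"tz": 0,"twist": 0},
  ],
)

```text
clock: 9.95
position: [0.6098, 0.1019, 0.0464]
ee_rot: [0.083, -3.14, -0.0]
force: [0.7, -0.3, 1.5]
width: 0.434
gripper_force: 0.0
```

Request:
move_arm(
  motion=[
    {"tx": 0,"ty": 0,"tz": 0,"twist": 0},
    {"tx": 0,"ty": 0,"tz": 0,"twist": 0},
    {"tx": 0,"ty": 0,"tz": 0,"twist": 0},
    {"tx": 0,"ty": 0,"tz": 0,"twist": 0},
    {"tx": 0,"ty": 0,"tz": 0,"twist": 0},
    {"tx": 0,"ty": 0,"tz": 0,"twist": 0},
  ],
  gripper=1,
)

```text
clock: 10.55
position: [0.6108, 0.1011, 0.0466]
ee_rot: [-0.081, 3.139, 0.0]
force: [-1.9, -0.6, 6.4]
width: 0.129
gripper_force: 20.0
```

Request:
move_arm(
  motion=[
    {"tx": 0,"ty": 0.02,"tz": 0,"twist": 0},
    {"tx": 0,"ty": 0.02,"tz": 0,"twist": 0},
    {"tx": 0,"ty": 0.02,"tz": 0,"twist": 0},
    {"tx": 0,"ty": 0.02,"tz": 0,"twist": 0},
    {"tx": 0,"ty": 0.02,"tz": 0,"twist": 0},
    {"tx": 0,"ty": 0.02,"tz": 0,"twist": 0},
    {"tx": 0,"ty": 0.02,"tz": 0,"twist": 0},
    {"tx": 0,"ty": 0.02,"tz": 0,"twist": 0},
    {"tx": 0,"ty": 0.02,"tz": 0,"twist": 0},
    {"tx": 0,"ty": 0.005,"tz": 0,"twist": 0},
    {"tx": 0,"ty": 0,"tz": 0,"twist": 0},
  ],
)

```text
clock: 11.65
position: [0.6034, 0.2882, 0.0467]
ee_rot: [-0.083, 3.135, 0.004]
force: [9.1, 3.3, -2.8]
width: 0.136
gripper_force: 20.0
```

Request:
move_arm(
  motion=[
    {"tx": 0,"ty": 0.004,"tz": 0,"twist": 0},
    {"tx": 0,"ty": 0.004,"tz": 0,"twist": 0},
    {"tx": 0,"ty": 0.004,"tz": 0,"twist": 0},
    {"tx": 0,"ty": 0,"tz": 0,"twist": 0},
  ],
)

```text
clock: 12.05
position: [0.6033, 0.2894, 0.0466]
ee_rot: [-0.072, 3.138, -0.014]
force: [3.3, -20.8, 10.6]
width: 0.126
gripper_force: 20.0
```

Request:
move_arm(
  motion=[
    {"tx": 0,"ty": 0.005,"tz": 0,"twist": 0},
    {"tx": 0,"ty": 0.005,"tz": 0,"twist": 0},
    {"tx": 0,"ty": 0,"tz": 0,"twist": 0},
    {"tx": 0,"ty": 0,"tz": 0,"twist": 0},
  ],
)

```text
clock: 12.45
position: [0.6031, 0.2914, 0.0464]
ee_rot: [-0.064, 3.141, -0.028]
force: [-0.7, -40.3, 19.9]
width: 0.181
gripper_force: 20.0
```

Request:
move_arm(
  motion=[
    {"tx": 0,"ty": -0.012,"tz": 0,"twist": 0},
    {"tx": 0,"ty": 0,"tz": 0,"twist": 0},
    {"tx": 0,"ty": 0,"tz": 0,"twist": 0},
    {"tx": 0,"ty": 0,"tz": -0.03,"twist": 0},
    {"tx": 0,"ty": 0,"tz": -0.05,"twist": 0},
    {"tx": 0,"ty": 0,"tz": -0.05,"twist": 0},
    {"tx": 0,"ty": 0,"tz": -0.05,"twist": 0},
    {"tx": 0,"ty": 0,"tz": -0.05,"twist": 0},
    {"tx": 0,"ty": 0,"tz": 0,"twist": 0},
  ],
  gripper=0.13,
)

```text
clock: 13.35
position: [0.6025, 0.2995, 0.2841]
ee_rot: [-0.086, 3.129, 0.011]
force: [1.1, 0.2, -0.4]
width: 0.433
gripper_force: 0.0
```

```bash
python3 - <<'E'
from h import *
np.set_printoptions(precision=4,suppress=True)
f=lambda x,y,z:at('top',(270+x/5-.4,105+y/5-.4),z)[:2]
for n,a in dict(railL=(80,122,.152),railR=(675,78,.152),btn1=(115,240,.132),g1=(185,229,.146),g2=(255,225,.146),g3=(325,218,.146),b2=(388,221,.132),b3=(458,216,.132),faceTopL=(482,105,.113),faceBotL=(492,248,.113),grip=(555,205,.133),lipL=(65,325,.02),lipR=(620,288,.02),c1=(80,150,.118),c6r=(475,115,.118),panL=(72,145,.1),panLb=(75,280,.1)).items(): print(n,f(*a))
for c in('top','scene'):
    arm.get_image(c)
    for r in arm.place_of(c,'press_grip')[:1]+arm.place_of(c,'watch1')[:1]:print(c,r['conf'],at(c,px(r['point']),.086))
E
python3 go.py .60 -.16 .25 94
```

```text
railL [ 0.6299 -0.0272]
railR [ 0.6504 -0.3469]
btn1 [ 0.5696 -0.0458]
g1 [ 0.5724 -0.0823]
g2 [ 0.5741 -0.1196]
g3 [ 0.5774 -0.1571]
b2 [ 0.578  -0.1933]
b3 [ 0.5804 -0.2314]
faceTopL [ 0.6461 -0.2514]
faceBotL [ 0.566  -0.2537]
grip [ 0.5856 -0.2841]
lipL [ 0.5398 -0.0224]
lipR [ 0.5577 -0.3516]
c1 [ 0.6224 -0.0285]
c6r [ 0.6393 -0.2461]
panL [ 0.6294 -0.025 ]
panLb [ 0.5533 -0.0253]
top 0.79 [0.6067 0.2864 0.086 ]
top 0.5 [0.4485 0.0603 0.086 ]
scene 0.67 [0.6127 0.2944 0.086 ]
scene 0.71 [0.5415 0.3126 0.086 ]
clock 13.65 pos [0.5991 0.2963 0.2739] yaw 93.04 j7 1.15 | twist -0.0106 shift [ 0.0309 -0.4553  0.0239] rows>= 9.1
```

Request:
move_arm(
  motion=[
    {"tx": 0,"ty": 0,"tz": 0,"twist": -0.007},
    {"tx": 0.006,"ty": -0.046,"tz": 0.002,"twist": 0},
    {"tx": 0.006,"ty": -0.046,"tz": 0.002,"twist": 0},
    {"tx": 0.006,"ty": -0.046,"tz": 0.002,"twist": 0},
    {"tx": 0.006,"ty": -0.046,"tz": 0.002,"twist": 0},
    {"tx": 0.006,"ty": -0.046,"tz": 0.002,"twist": 0},
    {"tx": 0.006,"ty": -0.046,"tz": 0.002,"twist": 0},
    {"tx": 0.006,"ty": -0.046,"tz": 0.002,"twist": 0},
    {"tx": 0.005,"ty": -0.046,"tz": 0.002,"twist": 0},
    {"tx": 0.005,"ty": -0.046,"tz": 0.002,"twist": 0},
    {"tx": 0,"ty": 0,"tz": 0,"twist": 0},
    {"tx": 0,"ty": 0,"tz": 0,"twist": 0},
  ],
)

```text
clock: 14.85
position: [0.5738, -0.1219, 0.2571]
ee_rot: [0.095, -3.139, 0.0]
force: [-0.0, 1.0, 0.6]
width: 0.433
gripper_force: 0.0
```

```bash
python3 - <<'E'
from h import *
C=arm.calibration('wrist'); im=save('wrist','w3')
np.save('w3C.npy',C,allow_pickle=True)
E
python3 go.py .575 -.12 .25 93.7
```

```text
clock 14.9 pos [ 0.5742 -0.1201  0.2572] yaw 93.62 j7 1.84 | twist -0.0009 shift [-0.0008  0.      0.0072] rows>= 0.1
```

View pics/w3.png

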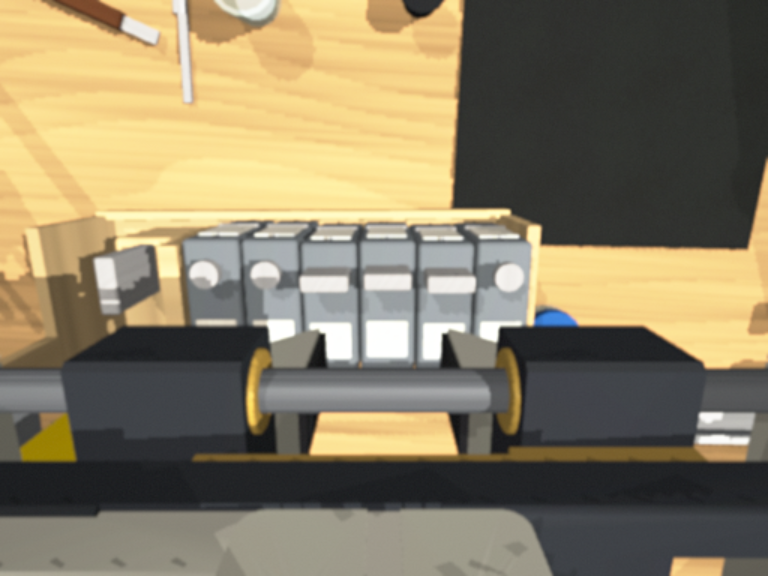

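```bash
python3 - <<'E'
from h import *
C=np.load('w3C.npy',allow_pickle=True).item()
for p in((324,277),(387,275),(451,276)): print(at('wrist',np.array(p)/1.5,.146,C))
im=cv2.imread('pics/w3.png'); cv2.imwrite('pics/w3c.png',cv2.resize(im[190:340,180:560],None,fx=2.1,fy=2.1,interpolation=cv2.INTER_CUBIC))
E
```

```text
[ 0.57234838 -0.15685525  0.146     ]
[ 0.56898664 -0.12054549  0.146     ]
[ 0.56736788 -0.08355681  0.146     ]
```

View pics/w3c.png

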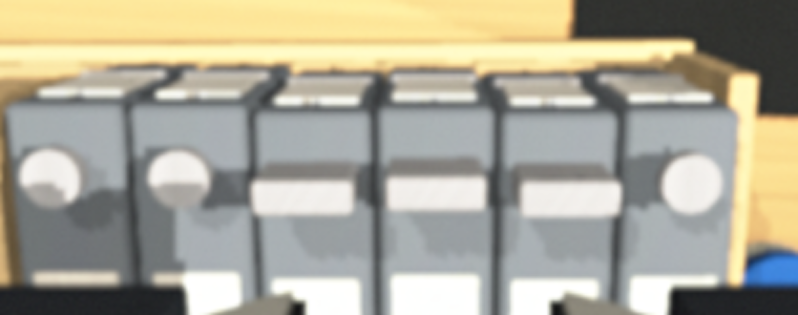

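Request:
move_arm(
  motion=[
    {"tx": 0,"ty": 0,"tz": 0,"twist": -0.091},
    {"tx": 0,"ty": 0,"tz": 0,"twist": -0.091},
    {"tx": 0,"ty": 0,"tz": 0,"twist": -0.091},
    {"tx": 0,"ty": 0,"tz": 0,"twist": -0.091},
    {"tx": 0,"ty": 0,"tz": 0,"twist": -0.091},
    {"tx": 0,"ty": 0,"tz": 0,"twist": -0.091},
    {"tx": 0,"ty": 0,"tz": 0,"twist": -0.091},
    {"tx": 0,"ty": 0,"tz": 0,"twist": -0.091},
    {"tx": 0,"ty": 0,"tz": 0,"twist": -0.091},
    {"tx": 0,"ty": 0,"tz": 0,"twist": -0.091},
    {"tx": 0,"ty": 0,"tz": 0,"twist": -0.091},
    {"tx": 0,"ty": 0,"tz": 0,"twist": 0},
  ],
)

```text
clock: 16.1
position: [0.57, -0.1149, 0.2453]
ee_rot: [2.027, -2.367, -0.033]
force: [0.1, -0.7, -0.3]
width: 0.433
gripper_force: 0.0
```

```bash
python3 go.py .576 -.157 .132 183.6
```

```text
clock 16.1 pos [ 0.57   -0.1149  0.2453] yaw 171.16 j7 2.73 | twist -0.1382 shift [ 0.0423 -0.0033  0.1133] rows>= 2.4
```

Request:
move_arm(
  motion=[
    {"tx": 0,"ty": 0,"tz": 0,"twist": 0.093},
    {"tx": 0,"ty": 0,"tz": 0,"twist": 0.093},
    {"tx": 0,"ty": 0,"tz": 0,"twist": 0.093},
    {"tx": 0,"ty": 0,"tz": 0,"twist": 0.093},
    {"tx": 0,"ty": 0,"tz": 0,"twist": 0.093},
    {"tx": 0,"ty": 0,"tz": 0,"twist": 0.093},
    {"tx": 0,"ty": 0,"tz": 0,"twist": 0.093},
    {"tx": 0,"ty": 0,"tz": 0,"twist": 0.093},
    {"tx": 0,"ty": 0,"tz": 0,"twist": 0.093},
    {"tx": 0,"ty": 0,"tz": 0,"twist": 0.093},
  ],
)

```text
clock: 17.1
position: [0.57, -0.1171, 0.2457]
ee_rot: [-0.091, -3.108, 0.01]
force: [0.2, -0.3, 0.2]
width: 0.437
gripper_force: 0.0
```

Request:
move_arm(
  motion=[
    {"tx": 0,"ty": 0,"tz": 0,"twist": 0.093},
    {"tx": 0,"ty": 0,"tz": 0,"twist": 0.093},
    {"tx": 0,"ty": 0,"tz": 0,"twist": 0.093},
    {"tx": 0,"ty": 0,"tz": 0,"twist": 0.093},
    {"tx": 0,"ty": 0,"tz": 0,"twist": 0.093},
    {"tx": 0,"ty": 0,"tz": 0,"twist": 0.093},
    {"tx": 0,"ty": 0,"tz": 0,"twist": 0.093},
    {"tx": 0,"ty": 0,"tz": 0,"twist": 0.093},
    {"tx": 0,"ty": 0,"tz": 0,"twist": 0.093},
    {"tx": 0,"ty": 0,"tz": 0,"twist": 0.093},
    {"tx": 0,"ty": 0,"tz": 0,"twist": 0},
    {"tx": 0,"ty": 0,"tz": 0,"twist": 0},
  ],
)

```text
clock: 18.3
position: [0.57, -0.1171, 0.2459]
ee_rot: [-2.136, -2.276, 0.041]
force: [0.2, 0.1, 0.3]
width: 0.437
gripper_force: 0.0
```

```bash
python3 go.py .576 -.157 .132 3.6
```

```text
clock 18.3 pos [ 0.57   -0.1171  0.2459] yaw 3.64 j7 0.08 | twist 0.0005 shift [-0.0402  0.0035  0.1139] rows>= 2.4
```

Request:
move_arm(
  motion=[
    {"tx": -0.04,"ty": 0.0035,"tz": 0,"twist": 0},
    {"tx": 0,"ty": 0,"tz": 0.045,"twist": 0},
    {"tx": 0,"ty": 0,"tz": 0.045,"twist": 0},
    {"tx": 0,"ty": 0,"tz": 0.025,"twist": 0},
    {"tx": 0,"ty": 0,"tz": 0,"twist": 0},
  ],
)

```text
clock: 18.8
position: [0.5691, -0.1578, 0.127]
ee_rot: [-2.133, -2.27, 0.047]
force: [-0.5, 0.2, -0.4]
width: 0.435
gripper_force: 0.0
```

Request:
move_arm(
  motion=[
    {"tx": 0,"ty": 0,"tz": 0,"twist": 0},
    {"tx": 0,"ty": 0,"tz": 0,"twist": 0},
    {"tx": 0,"ty": 0,"tz": 0,"twist": 0},
    {"tx": 0,"ty": 0,"tz": 0,"twist": 0},
    {"tx": 0,"ty": 0,"tz": 0,"twist": 0},
    {"tx": 0,"ty": 0,"tz": 0,"twist": 0},
  ],
  gripper=1,
  squeeze=15,
)

```text
clock: 19.4
position: [0.5732, -0.1582, 0.1316]
ee_rot: [-2.141, -2.274, 0.039]
force: [2.9, 1.2, 5.6]
width: 0.11
gripper_force: 15.1
```

Request:
move_arm(
  motion=[
    {"tx": -0.004,"ty": 0,"tz": 0,"twist": 0},
    {"tx": -0.004,"ty": 0,"tz": 0,"twist": 0},
    {"tx": -0.004,"ty": 0,"tz": 0,"twist": 0},
    {"tx": -0.004,"ty": 0,"tz": 0,"twist": 0},
    {"tx": -0.004,"ty": 0,"tz": 0,"twist": 0},
    {"tx": -0.004,"ty": 0,"tz": 0,"twist": 0},
    {"tx": 0,"ty": 0,"tz": 0,"twist": 0},
  ],
)

```text
clock: 20.1
position: [0.5747, -0.181, 0.1317]
ee_rot: [-2.139, -2.274, 0.037]
force: [2.0, 3.3, 6.6]
width: 0.111
gripper_force: 15.1
```

```bash
python3 go.py .576 -.157 .132 3.6;python3 -c "
from h import *
print(R.from_rotvec(arm.observe()['ee_rot']).as_matrix())"
```

```text
clock 20.1 pos [ 0.5747 -0.181   0.1317] yaw 3.48 j7 0.16 | twist -0.0013 shift [ 0.0239  0.0028 -0.0003] rows>= 0.5
[[-0.06083331  0.9976766  -0.03067115]
 [ 0.99814552  0.06073673 -0.00407148]
 [-0.00219916 -0.03086196 -0.99952124]]
```

Request:
move_arm(
  motion=[
    {"tx": 0.005,"ty": 0,"tz": 0,"twist": 0},
    {"tx": 0.005,"ty": 0,"tz": 0,"twist": 0},
    {"tx": 0,"ty": 0,"tz": 0,"twist": 0},
  ],
)

```text
clock: 20.4
position: [0.5742, -0.1714, 0.1317]
ee_rot: [-2.14, -2.275, 0.039]
force: [3.3, 0.2, 6.7]
width: 0.113
gripper_force: 15.1
```

Request:
move_arm(
  motion=[
    {"tx": 0,"ty": 0,"tz": 0,"twist": 0},
    {"tx": 0,"ty": 0,"tz": 0,"twist": 0},
    {"tx": 0,"ty": 0,"tz": -0.05,"twist": 0},
    {"tx": 0,"ty": 0,"tz": -0.05,"twist": -0.09},
    {"tx": 0,"ty": 0,"tz": 0,"twist": -0.09},
    {"tx": 0,"ty": 0,"tz": 0,"twist": -0.09},
    {"tx": 0,"ty": 0,"tz": 0,"twist": -0.09},
    {"tx": 0,"ty": 0,"tz": 0,"twist": -0.09},
    {"tx": 0,"ty": 0,"tz": 0,"twist": -0.09},
    {"tx": 0,"ty": 0,"tz": 0,"twist": -0.09},
    {"tx": 0,"ty": 0,"tz": 0,"twist": -0.09},
    {"tx": 0,"ty": 0,"tz": 0,"twist": -0.09},
  ],
  gripper=0.13,
)

```text
clock: 21.6
position: [0.575, -0.1719, 0.2297]
ee_rot: [-0.361, -3.085, 0.014]
force: [-0.3, 0.3, -0.9]
width: 0.43
gripper_force: 0.0
```

Request:
move_arm(
  motion=[
    {"tx": 0,"ty": 0,"tz": 0,"twist": -0.09},
    {"tx": 0,"ty": 0,"tz": 0,"twist": -0.09},
    {"tx": 0,"ty": 0,"tz": 0,"twist": 0},
    {"tx": 0,"ty": 0,"tz": 0,"twist": 0},
  ],
)

```text
clock: 22.0
position: [0.5754, -0.1719, 0.2299]
ee_rot: [0.062, -3.106, 0.007]
force: [0.0, -0.3, 0.4]
width: 0.435
gripper_force: 0.0
```

```bash
python3 - <<'E'
from h import *
C=arm.calibration('wrist'); im=save('wrist','w4')
np.save('w4C.npy',C,allow_pickle=True)
cv2.imwrite('pics/w4c.png',cv2.resize(im[120:230,80:400,::-1],None,fx=2.4,fy=2.4,interpolation=cv2.INTER_CUBIC))
E
python3 go.py .575 -.172 .127 93.6;python3 -c "
from h import *
print(R.from_rotvec(arm.observe()['ee_rot']).as_matrix())"
```

```text
clock 22.05 pos [ 0.5755 -0.1718  0.23  ] yaw 92.3 j7 1.58 | twist -0.0145 shift [ 0.0005 -0.0002  0.103 ] rows>= 2.1
[[-0.99859077 -0.0400965  -0.03476705]
 [-0.03994202  0.99918885 -0.00512675]
 [ 0.03494441 -0.00373086 -0.99938229]]
```

View pics/w4c.png

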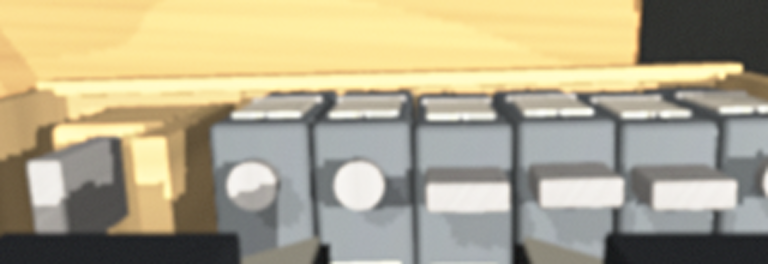

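```bash
python3 - <<'E'
from h import *
C=np.load('w4C.npy',allow_pickle=True).item()
for n,p,z in(('P3',(250,188),.132),('P2',(359,186),.132),('g3',(468,195),.146),('g2',(581,191),.146),('g1',(694,192),.146),('bookgrip',(45,180),.133)): print(n,at('wrist',(80+p[0]/2.4,120+p[1]/2.4),z,C))
E
```

```text
P3 [ 0.57947405 -0.23216674  0.132     ]
P2 [ 0.57724805 -0.19431887  0.132     ]
g3 [ 0.57545921 -0.15732572  0.146     ]
g2 [ 0.57262253 -0.12029474  0.146     ]
g1 [ 0.57147789 -0.08319651  0.146     ]
bookgrip [ 0.57920003 -0.30271655  0.133     ]
```

Request:
move_arm(
  motion=[
    {"tx": 0,"ty": 0,"tz": 0,"twist": 0.09},
    {"tx": 0,"ty": 0,"tz": 0,"twist": 0.09},
    {"tx": 0,"ty": 0,"tz": 0,"twist": 0.09},
    {"tx": 0,"ty": 0,"tz": 0,"twist": 0.09},
    {"tx": 0,"ty": 0,"tz": 0,"twist": 0.09},
    {"tx": 0,"ty": 0,"tz": 0,"twist": 0.09},
    {"tx": 0,"ty": 0,"tz": 0,"twist": 0.09},
    {"tx": 0,"ty": 0,"tz": 0,"twist": 0.09},
    {"tx": 0,"ty": 0,"tz": 0,"twist": 0.09},
    {"tx": 0,"ty": 0,"tz": 0,"twist": 0.09},
    {"tx": 0,"ty": 0,"tz": 0,"twist": 0.085},
    {"tx": 0.015,"ty": 0.003,"tz": 0,"twist": 0},
  ],
)

```text
clock: 23.25
position: [0.5774, -0.1583, 0.2301]
ee_rot: [-2.14, -2.272, 0.044]
force: [0.5, -0.4, -0.2]
width: 0.435
gripper_force: 0.0
```

Request:
move_arm(
  motion=[
    {"tx": 0,"ty": 0,"tz": 0.045,"twist": 0},
    {"tx": 0,"ty": 0,"tz": 0.045,"twist": 0},
    {"tx": 0,"ty": 0,"tz": 0.014,"twist": 0},
    {"tx": 0,"ty": 0,"tz": 0,"twist": 0},
    {"tx": 0,"ty": 0,"tz": 0,"twist": 0},
  ],
)

```text
clock: 23.75
position: [0.5755, -0.1566, 0.1278]
ee_rot: [-2.13, -2.282, 0.04]
force: [0.5, 0.4, 0.6]
width: 0.438
gripper_force: 0.0
```

Request:
move_arm(
  motion=[
    {"tx": 0,"ty": 0,"tz": 0,"twist": 0},
    {"tx": 0,"ty": 0,"tz": 0,"twist": 0},
    {"tx": 0,"ty": 0,"tz": 0,"twist": 0},
    {"tx": 0,"ty": 0,"tz": 0,"twist": 0},
    {"tx": 0,"ty": 0,"tz": 0,"twist": 0},
    {"tx": 0,"ty": 0,"tz": 0,"twist": 0},
    {"tx": 0,"ty": 0,"tz": 0,"twist": 0},
  ],
  gripper=1,
  squeeze=55,
)

```text
clock: 24.45
position: [0.575, -0.157, 0.127]
ee_rot: [-2.131, -2.281, 0.041]
force: [-1.1, -0.3, 4.7]
width: 0.106
gripper_force: 54.8
```

Request:
move_arm(
  motion=[
    {"tx": -0.003,"ty": 0,"tz": 0,"twist": 0},
    {"tx": -0.003,"ty": 0,"tz": 0,"twist": 0},
    {"tx": -0.003,"ty": 0,"tz": 0,"twist": 0},
    {"tx": 0,"ty": 0,"tz": 0,"twist": 0},
    {"tx": 0,"ty": 0,"tz": 0,"twist": 0},
  ],
)

```text
clock: 24.95
position: [0.5757, -0.1638, 0.1275]
ee_rot: [-2.128, -2.281, 0.038]
force: [-2.9, 5.7, 11.4]
width: 0.104
gripper_force: 55.0
```

```bash
python3 go.py .5755 -.157 .132 3.6; python3 -c "
from h import *
for c in ('top',):
  im=arm.get_image(c); cv2.imwrite('pics/t5.png',cv2.resize(im[105:185,270:420,::-1],None,fx=5,fy=5))
"
```

```text
clock 24.95 pos [ 0.5757 -0.1638  0.1275] yaw 3.98 j7 0.14 | twist 0.0042 shift [ 0.0068  0.0002 -0.0045] rows>= 0.2
```

View pics/t5.png

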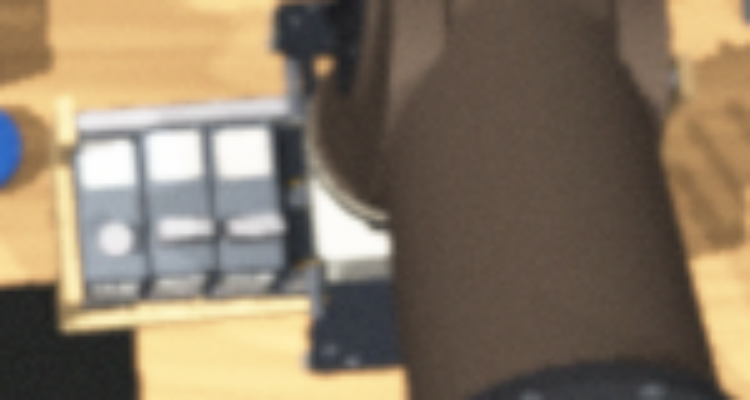

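Request:
move_arm(
  motion=[
    {"tx": -0.003,"ty": 0,"tz": 0,"twist": 0},
    {"tx": -0.003,"ty": 0,"tz": 0,"twist": 0},
    {"tx": -0.003,"ty": 0,"tz": 0,"twist": 0},
    {"tx": -0.003,"ty": 0,"tz": 0,"twist": 0},
    {"tx": -0.003,"ty": 0,"tz": 0,"twist": 0},
    {"tx": 0,"ty": 0,"tz": 0,"twist": 0},
    {"tx": 0,"ty": 0,"tz": 0,"twist": 0},
  ],
)

```text
clock: 25.7
position: [0.5774, -0.1793, 0.1278]
ee_rot: [-2.13, -2.282, 0.037]
force: [-1.6, 2.9, 11.2]
width: 0.107
gripper_force: 55.1
```

Request:
move_arm(
  motion=[
    {"tx": 0,"ty": 0,"tz": 0,"twist": 0},
    {"tx": 0,"ty": 0,"tz": 0,"twist": 0},
    {"tx": 0,"ty": 0,"tz": -0.05,"twist": 0},
    {"tx": 0,"ty": 0,"tz": -0.05,"twist": -0.09},
    {"tx": 0,"ty": 0,"tz": 0,"twist": -0.09},
    {"tx": 0,"ty": 0,"tz": 0,"twist": -0.09},
    {"tx": 0,"ty": 0,"tz": 0,"twist": -0.09},
    {"tx": 0,"ty": 0,"tz": 0,"twist": -0.09},
    {"tx": 0,"ty": 0,"tz": 0,"twist": -0.09},
    {"tx": 0,"ty": 0,"tz": 0,"twist": -0.09},
    {"tx": 0,"ty": 0,"tz": 0,"twist": -0.09},
    {"tx": 0,"ty": 0,"tz": 0,"twist": -0.09},
  ],
  gripper=0.13,
)

```text
clock: 26.9
position: [0.579, -0.1807, 0.2258]
ee_rot: [-0.349, -3.088, 0.014]
force: [0.2, 0.2, -0.4]
width: 0.436
gripper_force: 0.0
```

Request:
move_arm(
  motion=[
    {"tx": 0,"ty": 0,"tz": 0,"twist": -0.09},
    {"tx": 0,"ty": 0,"tz": 0,"twist": -0.09},
    {"tx": 0,"ty": 0,"tz": 0,"twist": 0},
    {"tx": 0,"ty": 0,"tz": 0,"twist": 0},
  ],
)

```text
clock: 27.3
position: [0.5791, -0.1806, 0.2259]
ee_rot: [0.074, -3.106, 0.006]
force: [-0.2, -0.7, 1.3]
width: 0.435
gripper_force: 0.0
```

```bash
python3 - <<'E'
from h import *
np.set_printoptions(precision=4,suppress=True)
C=arm.calibration('wrist'); im=save('wrist','w6')
np.save('w6C.npy',C,allow_pickle=True)
cv2.imwrite('pics/w6c.png',cv2.resize(im[120:230,80:400,::-1],None,fx=2.4,fy=2.4,interpolation=cv2.INTER_CUBIC))
for q in('glass_case1','parts_case1'):
    for r in arm.place_of('wrist',q): print(q,round(r['conf'],2),at('wrist',px(r['point']),.008,C))
for r in arm.place_of('wrist','bookend_grip'): print(r['conf'],at('wrist',px(r['point']),.133,C))
E
python3 go.py .575 -.172 .127 93.6
```

```text
glass_case1 0.96 [ 0.5977 -0.1592  0.008 ]
glass_case1 0.71 [ 0.5978 -0.1221  0.008 ]
glass_case1 0.65 [ 0.5965 -0.0789  0.008 ]
parts_case1 0.66 [ 0.6012 -0.1908  0.008 ]
parts_case1 0.6 [ 0.5999 -0.2283  0.008 ]
0.62 [ 0.5882 -0.303   0.133 ]
clock 27.5 pos [ 0.5793 -0.1804  0.2262] yaw 92.88 j7 1.59 | twist -0.008 shift [0.0038 0.0086 0.0992] rows>= 2.0
```

View pics/w6c.png

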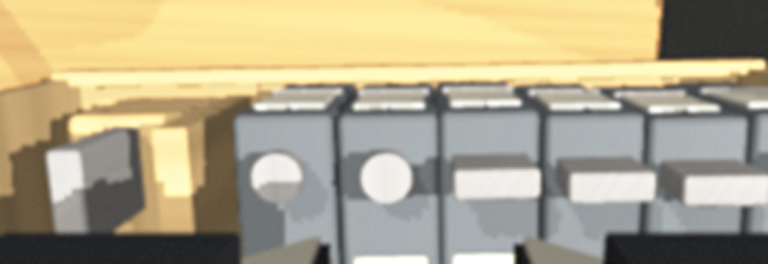

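Request:
move_arm(
  motion=[
    {"tx": 0,"ty": 0,"tz": 0,"twist": 0.09},
    {"tx": 0,"ty": 0,"tz": 0,"twist": 0.09},
    {"tx": 0,"ty": 0,"tz": 0,"twist": 0.09},
    {"tx": 0,"ty": 0,"tz": 0,"twist": 0.09},
    {"tx": 0,"ty": 0,"tz": 0,"twist": 0.09},
    {"tx": 0,"ty": 0,"tz": 0,"twist": 0.09},
    {"tx": 0,"ty": 0,"tz": 0,"twist": 0.09},
    {"tx": 0,"ty": 0,"tz": 0,"twist": 0.09},
    {"tx": 0,"ty": 0,"tz": 0,"twist": 0.09},
    {"tx": 0,"ty": 0,"tz": 0,"twist": 0.09},
    {"tx": 0,"ty": 0,"tz": 0,"twist": 0.093},
    {"tx": -0.05,"ty": 0,"tz": 0,"twist": 0},
  ],
)

```text
clock: 28.7
position: [0.5846, -0.2216, 0.2272]
ee_rot: [-2.131, -2.277, 0.035]
force: [1.4, 1.0, 0.2]
width: 0.436
gripper_force: 0.0
```

```bash
python3 go.py .5795 -.232 .121 3.6;python3 - <<'E'
from h import *
C=np.load('w6C.npy',allow_pickle=True).item()
for n,p,z in(('P3',(276,178),.132),('P2',(386,178),.132),('g3',(497,182),.146),('g2',(611,184),.146),('g1',(725,189),.146)): print(n,at('wrist',(80+p[0]/2.4,120+p[1]/2.4),z,C))
E
```

```text
clock 28.7 pos [ 0.5846 -0.2216  0.2272] yaw 3.79 j7 0.25 | twist 0.0021 shift [-0.01   -0.0057  0.1062] rows>= 2.1
P3 [ 0.57874776 -0.23117308  0.132     ]
P2 [ 0.57696008 -0.19367776  0.132     ]
g3 [ 0.57333792 -0.15732452  0.146     ]
g2 [ 0.5722471  -0.12055251  0.146     ]
g1 [ 0.57214694 -0.08365011  0.146     ]
```

Request:
move_arm(
  motion=[
    {"tx": -0.002,"ty": -0.003,"tz": 0.045,"twist": 0},
    {"tx": 0,"ty": 0,"tz": 0.04,"twist": 0},
    {"tx": 0,"ty": 0,"tz": 0,"twist": 0},
    {"tx": 0,"ty": 0,"tz": 0,"twist": 0},
  ],
)

```text
clock: 29.1
position: [0.5769, -0.2324, 0.1421]
ee_rot: [-2.135, -2.274, 0.042]
force: [0.5, -0.1, 1.2]
width: 0.437
gripper_force: 0.0
```

```bash
python3 go.py .579 -.2315 .121 3.6
```

```text
clock 29.1 pos [ 0.5769 -0.2324  0.1421] yaw 3.61 j7 0.25 | twist 0.0001 shift [0.0008 0.0022 0.0211] rows>= 0.4
```

Request:
move_arm(
  motion=[
    {"tx": 0.001,"ty": 0.003,"tz": 0.021,"twist": 0},
    {"tx": 0,"ty": 0,"tz": 0,"twist": 0},
    {"tx": 0,"ty": 0,"tz": 0,"twist": 0},
  ],
)

```text
clock: 29.4
position: [0.5801, -0.2317, 0.1225]
ee_rot: [-2.136, -2.277, 0.041]
force: [0.3, 0.7, -0.7]
width: 0.436
gripper_force: 0.0
```

Request:
move_arm(
  motion=[
    {"tx": 0,"ty": 0,"tz": 0,"twist": 0},
    {"tx": 0,"ty": 0,"tz": 0,"twist": 0},
    {"tx": 0,"ty": 0,"tz": 0,"twist": 0},
    {"tx": 0,"ty": 0,"tz": 0,"twist": 0},
    {"tx": 0,"ty": 0,"tz": 0,"twist": 0},
    {"tx": 0,"ty": 0,"tz": 0,"twist": 0},
  ],
  gripper=1,
  squeeze=40,
)

```text
clock: 30.0
position: [0.579, -0.232, 0.121]
ee_rot: [-2.136, -2.275, 0.042]
force: [-1.5, 1.0, 5.5]
width: 0.161
gripper_force: 40.0
```

Request:
move_arm(
  motion=[
    {"tx": 0,"ty": 0,"tz": -0.003,"twist": 0},
    {"tx": 0,"ty": 0,"tz": -0.003,"twist": 0},
    {"tx": 0,"ty": 0,"tz": 0,"twist": 0},
    {"tx": 0,"ty": 0,"tz": 0,"twist": 0},
  ],
)

```text
clock: 30.4
position: [0.5791, -0.2317, 0.1263]
ee_rot: [-2.135, -2.275, 0.042]
force: [0.4, -0.4, -3.8]
width: 0.165
gripper_force: 40.0
```

Request:
move_arm(
  motion=[
    {"tx": -0.004,"ty": 0,"tz": 0,"twist": 0},
    {"tx": -0.004,"ty": 0,"tz": 0,"twist": 0},
    {"tx": -0.004,"ty": 0,"tz": 0,"twist": 0},
    {"tx": -0.004,"ty": 0,"tz": 0,"twist": 0},
    {"tx": -0.003,"ty": 0,"tz": 0,"twist": 0},
    {"tx": 0,"ty": 0,"tz": 0,"twist": 0},
    {"tx": 0,"ty": 0,"tz": 0,"twist": 0},
  ],
)

```text
clock: 31.1
position: [0.5804, -0.2509, 0.1265]
ee_rot: [-2.136, -2.275, 0.042]
force: [-0.9, 0.6, -2.7]
width: 0.165
gripper_force: 40.0
```

Request:
move_arm(
  motion=[
    {"tx": 0,"ty": 0,"tz": 0.003,"twist": 0},
    {"tx": 0,"ty": 0,"tz": 0.003,"twist": 0},
    {"tx": 0,"ty": 0,"tz": 0,"twist": 0},
    {"tx": 0,"ty": 0,"tz": 0,"twist": 0},
  ],
)

```text
clock: 31.5
position: [0.5796, -0.2511, 0.1211]
ee_rot: [-2.136, -2.274, 0.043]
force: [-3.2, 1.0, 6.3]
width: 0.161
gripper_force: 40.0
```

Request:
move_arm(
  motion=[
    {"tx": 0,"ty": 0,"tz": 0,"twist": 0},
    {"tx": 0,"ty": 0,"tz": 0,"twist": 0},
    {"tx": 0,"ty": 0,"tz": -0.02,"twist": 0},
    {"tx": 0,"ty": 0,"tz": -0.02,"twist": 0},
    {"tx": 0.027,"ty": 0,"tz": 0,"twist": 0},
    {"tx": 0.027,"ty": -0.002,"tz": 0,"twist": 0},
    {"tx": 0,"ty": 0,"tz": 0,"twist": 0},
    {"tx": 0,"ty": 0,"tz": 0,"twist": 0},
  ],
  gripper=0.13,
)

```text
clock: 32.3
position: [0.5765, -0.1963, 0.1606]
ee_rot: [-2.134, -2.277, 0.042]
force: [0.0, -0.4, 0.5]
width: 0.436
gripper_force: 0.0
```

```bash
python3 go.py .577 -.194 .122 3.6
```

```text
clock 32.3 pos [ 0.5765 -0.1963  0.1606] yaw 3.7 j7 0.19 | twist 0.0011 shift [0.0022 0.0007 0.0386] rows>= 0.8
```

Request:
move_arm(
  motion=[
    {"tx": 0.001,"ty": 0.002,"tz": 0.02,"twist": 0},
    {"tx": 0,"ty": 0,"tz": 0.019,"twist": 0},
    {"tx": 0,"ty": 0,"tz": 0,"twist": 0},
    {"tx": 0,"ty": 0,"tz": 0,"twist": 0},
  ],
)

```text
clock: 32.7
position: [0.5766, -0.1972, 0.121]
ee_rot: [-2.137, -2.273, 0.043]
force: [-0.3, -0.2, -0.2]
width: 0.437
gripper_force: 0.0
```

Request:
move_arm(
  motion=[
    {"tx": 0,"ty": 0,"tz": 0,"twist": 0},
    {"tx": 0,"ty": 0,"tz": 0,"twist": 0},
    {"tx": 0,"ty": 0,"tz": 0,"twist": 0},
    {"tx": 0,"ty": 0,"tz": 0,"twist": 0},
    {"tx": 0,"ty": 0,"tz": 0,"twist": 0},
    {"tx": 0,"ty": 0,"tz": 0,"twist": 0},
    {"tx": 0,"ty": 0,"tz": -0.003,"twist": 0},
    {"tx": 0,"ty": 0,"tz": -0.003,"twist": 0},
    {"tx": 0,"ty": 0,"tz": 0,"twist": 0},
    {"tx": 0,"ty": 0,"tz": 0,"twist": 0},
  ],
  gripper=1,
)

```text
clock: 33.7
position: [0.5768, -0.1958, 0.1273]
ee_rot: [-2.135, -2.275, 0.042]
force: [-0.1, 0.1, -1.7]
width: 0.167
gripper_force: 40.0
```

Request:
move_arm(
  motion=[
    {"tx": -0.004,"ty": 0,"tz": 0,"twist": 0},
    {"tx": -0.004,"ty": 0,"tz": 0,"twist": 0},
    {"tx": -0.004,"ty": 0,"tz": 0,"twist": 0},
    {"tx": -0.004,"ty": 0,"tz": 0,"twist": 0},
    {"tx": -0.001,"ty": 0,"tz": 0,"twist": 0},
    {"tx": 0,"ty": 0,"tz": 0,"twist": 0},
    {"tx": 0,"ty": 0,"tz": 0,"twist": 0},
  ],
)

```text
clock: 34.4
position: [0.578, -0.2127, 0.1274]
ee_rot: [-2.135, -2.275, 0.042]
force: [-0.9, -0.2, -2.9]
width: 0.165
gripper_force: 40.0
```

Request:
move_arm(
  motion=[
    {"tx": 0,"ty": 0,"tz": 0.003,"twist": 0},
    {"tx": 0,"ty": 0,"tz": 0.003,"twist": 0},
    {"tx": 0,"ty": 0,"tz": 0,"twist": 0},
    {"tx": 0,"ty": 0,"tz": 0,"twist": 0},
  ],
)

```text
clock: 34.8
position: [0.5774, -0.2129, 0.1217]
ee_rot: [-2.135, -2.274, 0.043]
force: [-3.8, -0.1, 4.4]
width: 0.168
gripper_force: 40.0
```

Request:
move_arm(
  motion=[
    {"tx": 0,"ty": 0,"tz": 0,"twist": 0},
    {"tx": 0,"ty": 0,"tz": 0,"twist": 0},
    {"tx": 0,"ty": 0,"tz": -0.02,"twist": 0},
    {"tx": 0,"ty": 0,"tz": -0.02,"twist": 0},
    {"tx": 0.027,"ty": 0,"tz": 0,"twist": 0},
    {"tx": 0.027,"ty": -0.002,"tz": 0,"twist": 0},
    {"tx": 0,"ty": 0,"tz": 0,"twist": 0},
    {"tx": 0,"ty": 0,"tz": 0,"twist": 0},
  ],
  gripper=0.13,
)

```text
clock: 35.6
position: [0.5742, -0.1583, 0.1614]
ee_rot: [-2.134, -2.277, 0.042]
force: [0.3, -0.6, -0.3]
width: 0.437
gripper_force: 0.0
```

```bash
python3 go.py .5745 -.157 .128 3.6
```

```text
clock 35.6 pos [ 0.5742 -0.1583  0.1614] yaw 3.7 j7 0.13 | twist 0.0012 shift [0.0013 0.0004 0.0334] rows>= 0.7
```

Request:
move_arm(
  motion=[
    {"tx": 0,"ty": 0.001,"tz": 0.02,"twist": 0},
    {"tx": 0,"ty": 0,"tz": 0.013,"twist": 0},
    {"tx": 0,"ty": 0,"tz": 0,"twist": 0},
    {"tx": 0,"ty": 0,"tz": 0,"twist": 0},
  ],
)

```text
clock: 36.0
position: [0.5735, -0.1596, 0.128]
ee_rot: [-2.136, -2.273, 0.043]
force: [0.4, 1.1, -0.2]
width: 0.435
gripper_force: 0.0
```

Request:
move_arm(
  motion=[
    {"tx": 0,"ty": 0,"tz": 0,"twist": 0},
    {"tx": 0,"ty": 0,"tz": 0,"twist": 0},
    {"tx": 0,"ty": 0,"tz": 0,"twist": 0},
    {"tx": 0,"ty": 0,"tz": 0,"twist": 0},
    {"tx": 0,"ty": 0,"tz": 0,"twist": 0},
    {"tx": 0,"ty": 0,"tz": 0,"twist": 0},
    {"tx": 0,"ty": 0,"tz": -0.003,"twist": 0},
    {"tx": 0,"ty": 0,"tz": -0.003,"twist": 0},
    {"tx": 0,"ty": 0,"tz": 0,"twist": 0},
    {"tx": 0,"ty": 0,"tz": 0,"twist": 0},
  ],
  gripper=1,
)

```text
clock: 37.0
position: [0.5741, -0.1589, 0.1344]
ee_rot: [-2.136, -2.275, 0.042]
force: [0.7, 0.3, -0.7]
width: 0.11
gripper_force: 39.8
```

Request:
move_arm(
  motion=[
    {"tx": -0.004,"ty": 0,"tz": 0,"twist": 0},
    {"tx": -0.004,"ty": 0,"tz": 0,"twist": 0},
    {"tx": -0.003,"ty": 0,"tz": 0,"twist": 0},
    {"tx": 0,"ty": 0,"tz": 0,"twist": 0},
    {"tx": 0,"ty": 0,"tz": 0,"twist": 0},
    {"tx": 0,"ty": 0,"tz": 0.003,"twist": 0},
    {"tx": 0,"ty": 0,"tz": 0.003,"twist": 0},
    {"tx": 0,"ty": 0,"tz": 0,"twist": 0},
    {"tx": 0,"ty": 0,"tz": 0,"twist": 0},
  ],
)

```text
clock: 37.9
position: [0.5737, -0.1704, 0.1289]
ee_rot: [-2.136, -2.274, 0.044]
force: [-3.2, 0.0, 8.2]
width: 0.107
gripper_force: 40.0
```

Request:
move_arm(
  motion=[
    {"tx": 0,"ty": 0,"tz": 0,"twist": 0},
    {"tx": 0,"ty": 0,"tz": 0,"twist": 0},
    {"tx": 0,"ty": 0,"tz": -0.05,"twist": 0},
    {"tx": 0,"ty": 0,"tz": -0.05,"twist": -0.091},
    {"tx": 0,"ty": 0,"tz": 0,"twist": -0.091},
    {"tx": 0,"ty": 0,"tz": 0,"twist": -0.091},
    {"tx": 0,"ty": 0,"tz": 0,"twist": -0.091},
    {"tx": 0,"ty": 0,"tz": 0,"twist": -0.091},
    {"tx": 0,"ty": 0,"tz": 0,"twist": -0.091},
    {"tx": 0,"ty": 0,"tz": 0,"twist": -0.091},
    {"tx": 0,"ty": 0,"tz": 0,"twist": -0.091},
    {"tx": 0,"ty": 0,"tz": 0,"twist": -0.091},
  ],
  gripper=0.13,
)

```text
clock: 39.1
position: [0.5774, -0.1696, 0.2279]
ee_rot: [-0.334, -3.089, 0.014]
force: [-0.6, 0.3, 0.1]
width: 0.439
gripper_force: 0.0
```

Request:
move_arm(
  motion=[
    {"tx": 0,"ty": 0,"tz": 0,"twist": -0.091},
    {"tx": 0,"ty": 0,"tz": 0,"twist": -0.091},
    {"tx": 0,"ty": 0,"tz": 0,"twist": 0},
    {"tx": 0,"ty": 0,"tz": 0,"twist": 0},
  ],
)

```text
clock: 39.5
position: [0.5775, -0.1696, 0.2279]
ee_rot: [0.094, -3.106, 0.006]
force: [0.2, -0.4, 0.3]
width: 0.435
gripper_force: 0.0
```

```bash
cat > cases.py <<'E'
from h import *
# wrist: top-face blobs of pulls/buttons (bright), reported at z .146 / .132
C=arm.calibration('wrist'); im=arm.get_image('wrist')
hsv=cv2.cvtColor(im,cv2.COLOR_RGB2HSV)
m=((hsv[...,2]>175)&(hsv[...,1]<40)).astype('uint8'); m[215:]=0
n,l,s,c=cv2.connectedComponentsWithStats(m)
for i in range(1,n):
    if s[i,4]>60:
        w=at('wrist',c[i],.146,C)
        if .54<w[0]<.62 and -.3<w[1]<0: print('box',s[i],'z.146',w[:2].round(4),'z.132',at('wrist',c[i],.132,C)[:2].round(4))
E
python3 cases.py; cp pics/w6c.png /tmp; python3 go.py .5745 -.168 .128 93.6; python3 -c "
from h import *
im=cv2.imread('pics/w6.png');im=cv2.resize(im,(512,384))
hsv=cv2.cvtColor(im,cv2.COLOR_BGR2HSV)
for p in((195,183),(241,183),(286,196),(290,190),(335,197)): print(hsv[p[1]+0,p[0]])"
```

```text
box [243 155  29   8 219] z.146 [ 0.5442 -0.1712] z.132 [ 0.5457 -0.1711]
box [153 156  41   9 219] z.146 [ 0.5495 -0.2351] z.132 [ 0.5514 -0.2387]
box [197 156  35   9 209] z.146 [ 0.5476 -0.204 ] z.132 [ 0.5494 -0.2057]
box [290 158  36   9 215] z.146 [ 0.5449 -0.1326] z.132 [ 0.5466 -0.1303]
box [362 159  46   9 137] z.146 [ 0.5425 -0.0725] z.132 [ 0.544  -0.0666]
box [326 160  40   9 224] z.146 [ 0.5443 -0.1035] z.132 [ 0.5459 -0.0994]
box [192 169  36  18 437] z.146 [ 0.5598 -0.2054] z.132 [ 0.5623 -0.2072]
box [241 168  36  18 496] z.146 [ 0.5565 -0.1694] z.132 [ 0.5588 -0.1691]
box [146 170  37  23 449] z.146 [ 0.563 -0.239] z.132 [ 0.5656 -0.2428]
box [ 350  171   70   44 1484] z.146 [ 0.5651 -0.0647] z.132 [ 0.568  -0.0584]
box [297 172  36  15 506] z.146 [ 0.557 -0.126] z.132 [ 0.5593 -0.1233]
box [340 173  36  16 508] z.146 [ 0.5564 -0.0927] z.132 [ 0.5587 -0.0881]
box [ 85 181  16  23 320] z.146 [ 0.5779 -0.2977] z.132 [ 0.5814 -0.3049]
box [149 183  21  19 315] z.146 [ 0.5746 -0.2455] z.132 [ 0.578  -0.2497]
box [196 183  33  32 604] z.146 [ 0.5789 -0.2069] z.132 [ 0.5825 -0.2088]
box [241 189  35  26 582] z.146 [ 0.5751 -0.1709] z.132 [ 0.5785 -0.1707]
box [303 193  35  13 446] z.146 [ 0.5728 -0.1203] z.132 [ 0.5761 -0.1172]
box [296 204  12  11  93] z.146 [ 0.5827 -0.1347] z.132 [ 0.5866 -0.1325]
clock 39.55 pos [ 0.5775 -0.1695  0.228 ] yaw 93.47 j7 1.59 | twist -0.0014 shift [0.0029 0.0017 0.1   ] rows>= 2.0
[ 12   8 164]
[ 10   9 171]
[ 15   6 239]
[ 18  14 184]
[ 15   9 240]
```

Request:
move_arm(
  motion=[
    {"tx": 0,"ty": -0.001,"tz": 0.04,"twist": 0},
    {"tx": 0,"ty": 0,"tz": 0.03,"twist": 0},
    {"tx": 0,"ty": 0,"tz": 0,"twist": 0},
    {"tx": 0,"ty": 0,"tz": 0.017,"twist": 0},
    {"tx": 0,"ty": 0,"tz": 0.017,"twist": 0},
    {"tx": 0,"ty": 0,"tz": 0,"twist": 0},
    {"tx": 0,"ty": 0,"tz": 0,"twist": 0},
  ],
)

```text
clock: 40.25
position: [0.5749, -0.1709, 0.1257]
ee_rot: [0.099, -3.107, 0.007]
force: [-0.4, 0.3, 0.1]
width: 0.439
gripper_force: 0.0
```

Request:
move_arm(
  motion=[
    {"tx": 0,"ty": 0,"tz": 0,"twist": 0},
    {"tx": 0,"ty": 0,"tz": 0,"twist": 0},
    {"tx": 0,"ty": 0,"tz": 0,"twist": 0},
    {"tx": 0,"ty": 0,"tz": 0,"twist": 0},
    {"tx": 0,"ty": 0,"tz": 0,"twist": 0},
  ],
  gripper=1,
  squeeze=15,
)

```text
clock: 40.75
position: [0.5749, -0.1706, 0.1254]
ee_rot: [0.101, -3.107, 0.006]
force: [-1.1, 2.2, 6.7]
width: 0.302
gripper_force: 15.0
```

```bash
python3 go.py .5745 -.1705 .124 93.6
```

```text
clock 40.75 pos [ 0.5749 -0.1706  0.1254] yaw 93.72 j7 1.53 | twist 0.0013 shift [0.0003 0.0001 0.0014] rows>= 0.0
```

Request:
move_arm(
  motion=[
    {"tx": 0.004,"ty": 0,"tz": -0.0005,"twist": 0},
    {"tx": 0.004,"ty": 0,"tz": 0,"twist": 0},
    {"tx": 0.004,"ty": 0,"tz": 0,"twist": 0},
    {"tx": 0.004,"ty": 0,"tz": 0,"twist": 0},
    {"tx": 0.004,"ty": 0,"tz": 0,"twist": 0},
    {"tx": 0.004,"ty": 0,"tz": 0,"twist": 0},
    {"tx": 0.004,"ty": 0,"tz": 0,"twist": 0},
    {"tx": 0.004,"ty": 0,"tz": 0,"twist": 0},
    {"tx": 0.004,"ty": 0,"tz": 0,"twist": 0},
    {"tx": 0.004,"ty": 0,"tz": 0.001,"twist": 0},
    {"tx": 0.004,"ty": 0,"tz": 0.001,"twist": 0},
    {"tx": 0.004,"ty": 0,"tz": 0.001,"twist": 0},
  ],
)

```text
clock: 41.95
position: [0.5259, -0.1742, 0.1233]
ee_rot: [0.1, -3.106, 0.007]
force: [2.0, 1.3, -0.9]
width: 0.305
gripper_force: 15.0
```

Request:
move_arm(
  motion=[
    {"tx": 0,"ty": 0,"tz": 0,"twist": 0},
    {"tx": 0,"ty": 0,"tz": 0,"twist": 0},
    {"tx": 0,"ty": 0,"tz": 0,"twist": 0},
  ],
  squeeze=60,
)

```text
clock: 42.25
position: [0.5263, -0.1742, 0.1234]
ee_rot: [0.1, -3.106, 0.006]
force: [1.0, 0.6, -1.6]
width: 0.298
gripper_force: 60.0
```

```bash
python3 - <<'E'
from h import *
im=arm.get_image('scene'); a=im[110:260,90:300,::-1]; cv2.imwrite('pics/s7.png',cv2.resize(a,None,fx=3.8,fy=3.8,interpolation=cv2.INTER_CUBIC))
E
python3 go.py .527 -.1705 .124 93.6
```

```text
clock 42.3 pos [ 0.5263 -0.1741  0.1234] yaw 93.71 j7 1.55 | twist 0.0012 shift [-0.0009  0.0036 -0.0006] rows>= 0.1
```

View pics/s7.png

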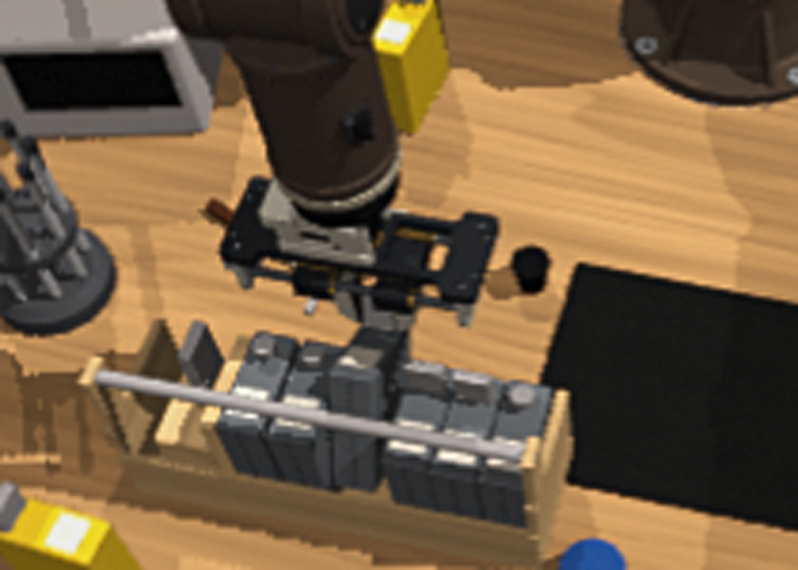

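Request:
move_arm(
  motion=[
    {"tx": 0.001,"ty": 0,"tz": -0.008,"twist": 0},
    {"tx": 0.001,"ty": 0,"tz": -0.012,"twist": 0},
    {"tx": 0.001,"ty": 0,"tz": -0.015,"twist": 0},
    {"tx": 0.01,"ty": 0,"tz": -0.015,"twist": 0},
    {"tx": 0.02,"ty": 0,"tz": -0.015,"twist": 0},
    {"tx": 0.025,"ty": 0,"tz": -0.015,"twist": 0},
    {"tx": 0.025,"ty": 0,"tz": -0.02,"twist": 0},
    {"tx": 0.025,"ty": 0,"tz": -0.02,"twist": 0},
    {"tx": 0,"ty": 0,"tz": 0,"twist": 0},
    {"tx": 0,"ty": 0,"tz": 0,"twist": 0},
  ],
)

```text
clock: 43.3
position: [0.4224, -0.1808, 0.2484]
ee_rot: [0.099, -3.108, 0.009]
force: [0.5, -0.3, -2.6]
width: 0.297
gripper_force: 60.0
```

```bash
python3 go.py .395 .13 .19 93.6; python3 - <<'E'
from h import *
for c in('scene','top'):
    arm.get_image(c)
    for r in arm.place_of(c,'glass_case1'): print(c,round(r['conf'],2),px(r['point']).round(),at(c,px(r['point']),.12).round(3))
E
```

```text
clock 43.3 pos [ 0.4224 -0.1808  0.2484] yaw 93.65 j7 1.76 | twist 0.0005 shift [0.0078 0.3119 0.0584] rows>= 6.3
scene 0.82 [201. 238.] [ 0.654 -0.092  0.12 ]
scene 0.72 [115. 264.] [ 0.787 -0.287  0.12 ]
scene 0.63 [191. 177.] [ 0.467 -0.192  0.12 ]
scene 0.63 [352. 246.] [0.571 0.31  0.12 ]
scene 0.56 [215. 237.] [ 0.642 -0.057  0.12 ]
scene 0.55 [198. 132.] [ 0.285 -0.237  0.12 ]
scene 0.49 [341. 264.] [0.629 0.289 0.12 ]
top 0.97 [312. 146.] [ 0.589 -0.1    0.12 ]
top 0.89 [345. 181.] [ 0.493 -0.187  0.12 ]
top 0.87 [388. 100.] [ 0.717 -0.315  0.12 ]
top 0.65 [302. 149.] [ 0.581 -0.073  0.12 ]
top 0.54 [373. 284.] [ 0.216 -0.254  0.12 ]
```

Request:
move_arm(
  motion=[
    {"tx": 0.0025,"ty": 0.025,"tz": 0,"twist": 0},
    {"tx": 0.0025,"ty": 0.04,"tz": 0,"twist": 0},
    {"tx": 0.0025,"ty": 0.04,"tz": 0,"twist": 0},
    {"tx": 0.0025,"ty": 0.04,"tz": 0,"twist": 0},
    {"tx": 0.0025,"ty": 0.04,"tz": 0,"twist": 0},
    {"tx": 0.0025,"ty": 0.04,"tz": 0,"twist": 0},
    {"tx": 0.0025,"ty": 0.04,"tz": 0,"twist": 0},
    {"tx": 0,"ty": 0.03,"tz": 0,"twist": 0},
    {"tx": 0,"ty": 0.018,"tz": 0,"twist": 0},
    {"tx": 0,"ty": 0,"tz": 0,"twist": 0},
    {"tx": 0,"ty": 0,"tz": 0,"twist": 0},
  ],
)

```text
clock: 44.6
position: [0.3849, 0.1309, 0.2463]
ee_rot: [0.103, -3.105, 0.006]
force: [0.4, -0.5, -1.8]
width: 0.299
gripper_force: 60.0
```

```bash
python3 go.py .385 .13 .13 93.6; python3 - <<'E'
from h import *
q={}
for c in('scene','top'):
    arm.get_image(c)
    q[c]=[px(r['point']) for r in arm.place_of(c,'glass_case1')]
for a in q['scene']:
    for b in q['top']:
        A,B=ray('scene',a),ray('top',b);p=tri(A,B)
        e=np.linalg.norm(proj('scene',p)-a)
        if e<4 and .3<p[0]<.55 and p[1]>0: print(p.round(3),e.round(1))
E
```

```text
clock 44.6 pos [0.3849 0.1309 0.2463] yaw 93.8 j7 1.05 | twist 0.0022 shift [-1.000e-04 -9.000e-04  1.163e-01] rows>= 2.3
[0.451 0.132 0.148] 0.9
```

Request:
move_arm(
  motion=[
    {"tx": -0.001,"ty": 0,"tz": 0.025,"twist": 0},
    {"tx": -0.001,"ty": 0,"tz": 0.035,"twist": 0},
    {"tx": -0.001,"ty": 0,"tz": 0.03,"twist": 0},
    {"tx": -0.001,"ty": 0,"tz": 0.02,"twist": 0},
    {"tx": 0,"ty": 0,"tz": 0.009,"twist": 0},
    {"tx": 0,"ty": 0,"tz": 0.004,"twist": 0},
    {"tx": 0,"ty": 0,"tz": 0.002,"twist": 0},
    {"tx": 0,"ty": 0,"tz": 0,"twist": 0},
  ],
)

```text
clock: 45.6
position: [0.3853, 0.1305, 0.1223]
ee_rot: [0.1, -3.107, 0.006]
force: [0.6, -0.8, -2.7]
width: 0.3
gripper_force: 60.0
```

Request:
move_arm(
  motion=[
    {"tx": -0.004,"ty": 0,"tz": -0.001,"twist": 0},
    {"tx": -0.004,"ty": 0,"tz": 0,"twist": 0},
    {"tx": -0.004,"ty": 0,"tz": 0,"twist": 0},
    {"tx": 0,"ty": 0,"tz": 0,"twist": 0},
  ],
  squeeze=12,
)

```text
clock: 46.0
position: [0.3977, 0.1313, 0.1225]
ee_rot: [0.1, -3.107, 0.006]
force: [-0.7, -0.4, -1.7]
width: 0.305
gripper_force: 12.0
```

```bash
python3 go.py .43 .133 .121 93.6
```

```text
clock 46.0 pos [0.3977 0.1313 0.1225] yaw 93.68 j7 0.85 | twist 0.0009 shift [-0.0324 -0.0004  0.0015] rows>= 0.6
```

Request:
move_arm(
  motion=[
    {"tx": 0,"ty": 0,"tz": 0.002,"twist": 0},
    {"tx": -0.004,"ty": 0,"tz": -0.0005,"twist": 0},
    {"tx": -0.004,"ty": 0,"tz": -0.0005,"twist": 0},
    {"tx": -0.004,"ty": 0,"tz": 0,"twist": 0},
    {"tx": -0.004,"ty": 0,"tz": 0,"twist": 0},
    {"tx": -0.004,"ty": 0,"tz": 0,"twist": 0},
    {"tx": -0.004,"ty": 0,"tz": 0,"twist": 0},
    {"tx": -0.004,"ty": 0,"tz": 0.0005,"twist": 0},
    {"tx": -0.004,"ty": 0,"tz": 0.0005,"twist": 0},
    {"tx": 0,"ty": 0,"tz": 0,"twist": 0},
    {"tx": 0,"ty": 0,"tz": 0,"twist": 0},
  ],
)

```text
clock: 47.1
position: [0.4285, 0.1333, 0.1191]
ee_rot: [0.101, -3.106, 0.006]
force: [0.7, 0.3, -1.7]
width: 0.305
gripper_force: 12.0
```

```bash
cat > tilt.py <<'E'
from h import *
import sys
y0=float(sys.argv[1])
q={}
for c in('scene','top'):
    arm.get_image(c)
    q[c]=[px(r['point']) for r in arm.place_of(c,'glass_case1')]
o=arm.observe();print(o['position'].round(4),o['force'].round(1))
for a in q['scene']:
    for b in q['top']:
        p=tri(ray('scene',a),ray('top',b));e=np.linalg.norm(proj('scene',p)-a)
        if e<4 and .3<p[0]<.66 and abs(p[1]-y0)<.03: print('origin',p.round(3),e.round(1),'dx from tcp',(p[0]-o['position'][0]).round(3))
E
python3 tilt.py .13
```

```text
[0.4284 0.1332 0.1192] [ 0.8  0.1 -2.2]
```

Request:
move_arm(
  motion=[
    {"tx": 0,"ty": 0,"tz": -0.001,"twist": 0},
    {"tx": 0,"ty": 0,"tz": 0,"twist": 0},
    {"tx": 0,"ty": 0,"tz": 0,"twist": 0},
    {"tx": 0,"ty": 0,"tz": 0,"twist": 0},
  ],
  squeeze=5,
)

```text
clock: 47.7
position: [0.4288, 0.1333, 0.1203]
ee_rot: [0.1, -3.106, 0.006]
force: [-0.1, 0.1, 1.1]
width: 0.306
gripper_force: 5.0
```

```bash
sed -i 's/if e<4 and/if e<9 and/' tilt.py; python3 tilt.py .13
```

```text
[0.4287 0.1333 0.1203] [ 0.4 -0.1  0.9]
```

```bash
cat > det.py <<'E'
from h import *
for c in('scene','top'):
    arm.get_image(c)
    for q in ('glass_case1','parts_case1','watch1'):
        for r in arm.place_of(c,q):
            p=at(c,px(r['point']),.003)
            if p[0]>.3 and p[0]<.66 and r['conf']>.25: print(c,q,round(r['conf'],2),p[:2].round(3))
E
python3 det.py
```

```text
scene glass_case1 0.89 [0.48  0.139]
scene glass_case1 0.83 [ 0.591 -0.117]
scene glass_case1 0.62 [ 0.589 -0.076]
scene glass_case1 0.39 [0.651 0.027]
scene glass_case1 0.36 [0.449 0.441]
scene parts_case1 0.94 [ 0.603 -0.214]
scene parts_case1 0.74 [ 0.588 -0.244]
scene parts_case1 0.65 [ 0.579 -0.036]
scene watch1 0.8 [0.488 0.327]
top glass_case1 0.97 [ 0.609 -0.115]
top glass_case1 0.66 [ 0.604 -0.075]
top glass_case1 0.5 [ 0.388 -0.103]
top parts_case1 0.96 [ 0.605 -0.244]
top parts_case1 0.68 [ 0.589 -0.042]
top watch1 0.8 [0.49  0.328]
top watch1 0.51 [0.449 0.442]
```

Request:
move_arm(
  motion=[
    {"tx": 0,"ty": 0,"tz": -0.001,"twist": 0},
    {"tx": -0.003,"ty": 0,"tz": -0.0005,"twist": 0},
    {"tx": -0.003,"ty": 0,"tz": 0,"twist": 0},
    {"tx": -0.003,"ty": 0,"tz": 0,"twist": 0},
    {"tx": -0.003,"ty": 0,"tz": 0,"twist": 0},
    {"tx": 0,"ty": 0,"tz": 0,"twist": 0},
    {"tx": 0,"ty": 0,"tz": 0,"twist": 0},
  ],
  squeeze=3,
)

```text
clock: 49.0
position: [0.4408, 0.1341, 0.1213]
ee_rot: [0.1, -3.106, 0.006]
force: [1.4, 0.1, 2.0]
width: 0.309
gripper_force: 3.0
```

```bash
python3 det.py | grep "0.1[0-9]*\]"; python3 go.py .43 .13 .12
```

```text
scene glass_case1 0.91 [0.476 0.141]
scene glass_case1 0.89 [ 0.6   -0.122]
top glass_case1 0.9 [ 0.604 -0.124]
top parts_case1 0.6 [ 0.585 -0.041]
clock 49.4 pos [0.4407 0.134  0.1213] yaw 93.71 j7 0.86 | twist -0.0 shift [ 0.0109 -0.0033  0.0013] rows>= 0.2
```

Request:
move_arm(
  motion=[
    {"tx": 0,"ty": 0,"tz": 0,"twist": 0},
    {"tx": 0,"ty": 0,"tz": 0,"twist": 0},
    {"tx": 0,"ty": 0,"tz": 0,"twist": 0},
    {"tx": 0,"ty": 0,"tz": -0.03,"twist": 0},
    {"tx": 0,"ty": 0,"tz": -0.04,"twist": 0},
    {"tx": 0,"ty": 0,"tz": -0.04,"twist": 0},
    {"tx": 0,"ty": 0,"tz": 0,"twist": 0},
  ],
  gripper=0.13,
)

```text
clock: 50.1
position: [0.4467, 0.1362, 0.2357]
ee_rot: [0.101, -3.113, 0.003]
force: [-0.7, 0.7, -0.0]
width: 0.438
gripper_force: 0.0
```

```bash
python3 det.py; python3 go.py .575 -.12 .19 93.6
```

```text
scene glass_case1 0.73 [ 0.585 -0.074]
scene glass_case1 0.7 [0.49  0.142]
scene glass_case1 0.61 [ 0.589 -0.123]
scene glass_case1 0.37 [0.504 0.324]
scene parts_case1 0.92 [ 0.61  -0.197]
scene parts_case1 0.68 [ 0.582 -0.037]
scene parts_case1 0.58 [ 0.61  -0.241]
scene watch1 0.58 [0.489 0.324]
scene watch1 0.44 [ 0.601 -0.125]
top glass_case1 0.97 [ 0.602 -0.085]
top glass_case1 0.62 [ 0.611 -0.116]
top parts_case1 0.96 [ 0.585 -0.041]
top parts_case1 0.88 [ 0.607 -0.249]
top parts_case1 0.81 [ 0.604 -0.215]
top parts_case1 0.36 [0.646 0.032]
top watch1 0.8 [0.491 0.32 ]
clock 50.5 pos [0.4438 0.1344 0.2303] yaw 93.72 j7 0.99 | twist 0.0014 shift [-0.1149 -0.2621  0.0403] rows>= 5.8
```

Request:
move_arm(
  motion=[
    {"tx": -0.023,"ty": -0.043,"tz": 0,"twist": 0},
    {"tx": -0.023,"ty": -0.044,"tz": 0,"twist": 0},
    {"tx": -0.023,"ty": -0.044,"tz": 0,"twist": 0},
    {"tx": -0.023,"ty": -0.044,"tz": 0,"twist": 0},
    {"tx": -0.022,"ty": -0.044,"tz": 0,"twist": 0},
    {"tx": 0,"ty": -0.043,"tz": 0,"twist": 0},
    {"tx": 0,"ty": 0,"tz": 0,"twist": 0.091},
    {"tx": 0,"ty": 0,"tz": 0,"twist": 0.091},
    {"tx": 0,"ty": 0,"tz": 0,"twist": 0.091},
    {"tx": 0,"ty": 0,"tz": 0,"twist": 0.091},
    {"tx": 0,"ty": 0,"tz": 0,"twist": 0.091},
    {"tx": 0,"ty": 0,"tz": 0,"twist": 0.091},
  ],
)

```text
clock: 51.7
position: [0.5747, -0.1194, 0.2272]
ee_rot: [-1.209, -2.866, 0.028]
force: [-0.7, 0.0, 0.1]
width: 0.429
gripper_force: 0.0
```

Request:
move_arm(
  motion=[
    {"tx": 0,"ty": 0,"tz": 0,"twist": 0.091},
    {"tx": 0,"ty": 0,"tz": 0,"twist": 0.091},
    {"tx": 0,"ty": 0,"tz": 0,"twist": 0.091},
    {"tx": 0,"ty": 0,"tz": 0,"twist": 0.091},
    {"tx": 0,"ty": 0,"tz": 0,"twist": 0.091},
    {"tx": 0,"ty": 0,"tz": 0,"twist": 0},
    {"tx": 0,"ty": 0,"tz": 0,"twist": 0},
  ],
)

```text
clock: 52.4
position: [0.5748, -0.1193, 0.2276]
ee_rot: [-2.13, -2.279, 0.043]
force: [0.1, 0.2, -0.2]
width: 0.435
gripper_force: 0.0
```

```bash
python3 go.py .573 -.1205 .128 3.6
```

```text
clock 52.4 pos [ 0.5748 -0.1193  0.2276] yaw 3.88 j7 0.04 | twist 0.0031 shift [-0.0011 -0.0019  0.0996] rows>= 2.0
```

Request:
move_arm(
  motion=[
    {"tx": -0.001,"ty": 0.0015,"tz": 0.045,"twist": 0},
    {"tx": 0,"ty": 0,"tz": 0.04,"twist": 0},
    {"tx": 0,"ty": 0,"tz": 0.014,"twist": 0},
    {"tx": 0,"ty": 0,"tz": 0,"twist": 0},
    {"tx": 0,"ty": 0,"tz": 0,"twist": 0},
  ],
)

```text
clock: 52.9
position: [0.5741, -0.1209, 0.1303]
ee_rot: [-2.135, -2.277, 0.041]
force: [0.3, -0.4, 0.2]
width: 0.439
gripper_force: 0.0
```

Request:
move_arm(
  motion=[
    {"tx": 0,"ty": 0,"tz": 0,"twist": 0},
    {"tx": 0,"ty": 0,"tz": 0,"twist": 0},
    {"tx": 0,"ty": 0,"tz": 0,"twist": 0},
    {"tx": 0,"ty": 0,"tz": 0,"twist": 0},
    {"tx": 0,"ty": 0,"tz": 0,"twist": 0},
    {"tx": 0,"ty": 0,"tz": 0,"twist": 0},
    {"tx": 0,"ty": 0,"tz": -0.003,"twist": 0},
    {"tx": 0,"ty": 0,"tz": -0.003,"twist": 0},
    {"tx": 0,"ty": 0,"tz": 0,"twist": 0},
    {"tx": 0,"ty": 0,"tz": 0,"twist": 0},
  ],
  gripper=1,
  squeeze=40,
)

```text
clock: 53.9
position: [0.573, -0.121, 0.1348]
ee_rot: [-2.135, -2.274, 0.043]
force: [-0.3, 0.0, -2.1]
width: 0.102
gripper_force: 39.9
```

Request:
move_arm(
  motion=[
    {"tx": -0.006,"ty": 0,"tz": 0,"twist": 0},
    {"tx": -0.008,"ty": 0,"tz": 0,"twist": 0},
    {"tx": -0.008,"ty": 0,"tz": 0,"twist": 0},
    {"tx": -0.006,"ty": 0,"tz": 0,"twist": 0},
    {"tx": 0,"ty": 0,"tz": 0,"twist": 0},
    {"tx": 0,"ty": 0,"tz": 0,"twist": 0},
    {"tx": 0,"ty": 0,"tz": 0.003,"twist": 0},
    {"tx": 0,"ty": 0,"tz": 0.003,"twist": 0},
    {"tx": 0,"ty": 0,"tz": 0,"twist": 0},
    {"tx": 0,"ty": 0,"tz": 0,"twist": 0},
  ],
)

```text
clock: 54.9
position: [0.5747, -0.1486, 0.1307]
ee_rot: [-2.136, -2.275, 0.043]
force: [-7.9, 0.1, 13.9]
width: 0.103
gripper_force: 39.9
```

Request:
move_arm(
  motion=[
    {"tx": 0,"ty": 0,"tz": 0,"twist": 0},
    {"tx": 0,"ty": 0,"tz": 0,"twist": 0},
    {"tx": 0,"ty": 0,"tz": -0.05,"twist": 0},
    {"tx": 0,"ty": 0,"tz": -0.05,"twist": -0.091},
    {"tx": 0,"ty": 0,"tz": 0,"twist": -0.091},
    {"tx": 0,"ty": 0,"tz": 0,"twist": -0.091},
    {"tx": 0,"ty": 0,"tz": 0,"twist": -0.091},
    {"tx": 0,"ty": 0,"tz": 0,"twist": -0.091},
    {"tx": 0,"ty": 0,"tz": 0,"twist": -0.091},
    {"tx": 0,"ty": 0,"tz": 0,"twist": -0.091},
    {"tx": 0,"ty": 0,"tz": 0,"twist": -0.091},
    {"tx": 0,"ty": 0,"tz": 0,"twist": -0.091},
  ],
  gripper=0.13,
)

```text
clock: 56.1
position: [0.5786, -0.1481, 0.229]
ee_rot: [-0.334, -3.091, 0.013]
force: [-1.3, -0.0, -0.2]
width: 0.431
gripper_force: 0.0
```

Request:
move_arm(
  motion=[
    {"tx": 0,"ty": 0,"tz": 0,"twist": -0.091},
    {"tx": 0,"ty": 0,"tz": 0,"twist": -0.091},
    {"tx": 0,"ty": 0,"tz": 0,"twist": 0},
    {"tx": 0,"ty": 0,"tz": 0,"twist": 0},
  ],
)

```text
clock: 56.5
position: [0.5785, -0.1483, 0.229]
ee_rot: [0.094, -3.106, 0.006]
force: [0.3, 0.7, 0.3]
width: 0.432
gripper_force: 0.0
```

```bash
python3 cases.py | awk '$3>180 || /\[[0-9]+ +1[89]/'; python3 go.py .574 -.148 .125 93.6
```

```text
box [171 180  22  18 311] z.146 [ 0.5721 -0.2076] z.132 [ 0.5753 -0.2108]
box [241 186  36  29 599] z.146 [ 0.5754 -0.1497] z.132 [ 0.5787 -0.1495]
box [323 192  69  23 724] z.146 [ 0.5752 -0.0728] z.132 [ 0.5786 -0.0682]
box [314 201  13  14 112] z.146 [ 0.5825 -0.0992] z.132 [ 0.5862 -0.0961]
clock 56.55 pos [ 0.5785 -0.1483  0.2291] yaw 93.48 j7 1.5 | twist -0.0013 shift [0.0045 0.0006 0.1041] rows>= 2.1
```

Request:
move_arm(
  motion=[
    {"tx": 0.001,"ty": -0.001,"tz": 0.04,"twist": 0},
    {"tx": 0,"ty": 0,"tz": 0.03,"twist": 0},
    {"tx": 0,"ty": 0,"tz": 0,"twist": 0},
    {"tx": 0,"ty": 0,"tz": 0.017,"twist": 0},
    {"tx": 0,"ty": 0,"tz": 0.017,"twist": 0},
    {"tx": 0,"ty": 0,"tz": 0,"twist": 0},
    {"tx": 0,"ty": 0,"tz": 0,"twist": 0},
  ],
)

```text
clock: 57.25
position: [0.5746, -0.1498, 0.1266]
ee_rot: [0.099, -3.107, 0.007]
force: [0.5, -0.5, 0.6]
width: 0.436
gripper_force: 0.0
```

Request:
move_arm(
  motion=[
    {"tx": 0,"ty": 0,"tz": 0,"twist": 0},
    {"tx": 0,"ty": 0,"tz": 0,"twist": 0},
    {"tx": 0,"ty": 0,"tz": 0,"twist": 0},
    {"tx": 0,"ty": 0,"tz": 0,"twist": 0},
    {"tx": 0,"ty": 0,"tz": 0,"twist": 0},
  ],
  gripper=1,
  squeeze=15,
)

```text
clock: 57.75
position: [0.5747, -0.1495, 0.1264]
ee_rot: [0.101, -3.108, 0.006]
force: [-0.9, 1.0, 6.6]
width: 0.307
gripper_force: 15.0
```

Request:
move_arm(
  motion=[
    {"tx": 0.004,"ty": 0,"tz": -0.0005,"twist": 0},
    {"tx": 0.004,"ty": 0,"tz": 0,"twist": 0},
    {"tx": 0.004,"ty": 0,"tz": 0,"twist": 0},
    {"tx": 0.004,"ty": 0,"tz": 0,"twist": 0},
    {"tx": 0.004,"ty": 0,"tz": 0,"twist": 0},
    {"tx": 0.004,"ty": 0,"tz": 0,"twist": 0},
    {"tx": 0.004,"ty": 0,"tz": 0,"twist": 0},
    {"tx": 0.004,"ty": 0,"tz": 0,"twist": 0},
    {"tx": 0.004,"ty": 0,"tz": 0,"twist": 0},
    {"tx": 0.004,"ty": 0,"tz": 0.001,"twist": 0},
    {"tx": 0.004,"ty": 0,"tz": 0.001,"twist": 0},
    {"tx": 0.004,"ty": 0,"tz": 0.001,"twist": 0},
  ],
)

```text
clock: 58.95
position: [0.5255, -0.1532, 0.1241]
ee_rot: [0.1, -3.106, 0.006]
force: [1.8, 2.2, -1.2]
width: 0.302
gripper_force: 15.0
```

Request:
move_arm(
  motion=[
    {"tx": 0,"ty": 0,"tz": 0,"twist": 0},
    {"tx": 0,"ty": 0,"tz": 0,"twist": 0},
    {"tx": 0,"ty": 0,"tz": 0,"twist": 0},
  ],
  squeeze=60,
)

```text
clock: 59.25
position: [0.526, -0.1531, 0.1243]
ee_rot: [0.101, -3.106, 0.006]
force: [2.8, 0.9, -2.4]
width: 0.295
gripper_force: 60.0
```

```bash
python3 tilt.py -.15;python3 det.py | grep -v watch
```

```text
[ 0.526  -0.1531  0.1243] [ 3.3  1.6 -1.7]
origin [ 0.605 -0.148  0.046] 2.5 dx from tcp 0.079
scene glass_case1 0.88 [0.481 0.14 ]
scene glass_case1 0.72 [ 0.598 -0.081]
scene glass_case1 0.56 [ 0.59  -0.156]
scene parts_case1 0.92 [ 0.603 -0.248]
scene parts_case1 0.75 [ 0.6   -0.205]
scene parts_case1 0.71 [ 0.582 -0.043]
top glass_case1 0.83 [ 0.611 -0.078]
top glass_case1 0.74 [0.476 0.13 ]
top glass_case1 0.7 [ 0.606 -0.152]
top parts_case1 0.92 [ 0.592 -0.037]
top parts_case1 0.44 [ 0.596 -0.084]
```

Request:
move_arm(
  motion=[
    {"tx": 0.001,"ty": 0,"tz": -0.008,"twist": 0},
    {"tx": 0.001,"ty": 0,"tz": -0.012,"twist": 0},
    {"tx": 0.001,"ty": 0,"tz": -0.015,"twist": 0},
    {"tx": 0.01,"ty": 0,"tz": -0.015,"twist": 0},
    {"tx": 0.02,"ty": 0,"tz": -0.015,"twist": 0},
    {"tx": 0.025,"ty": 0,"tz": -0.015,"twist": 0},
    {"tx": 0.025,"ty": 0,"tz": -0.02,"twist": 0},
    {"tx": 0.025,"ty": 0,"tz": -0.02,"twist": 0},
    {"tx": 0,"ty": 0,"tz": 0,"twist": 0},
    {"tx": 0,"ty": 0,"tz": 0,"twist": 0},
  ],
)

```text
clock: 60.85
position: [0.4219, -0.1598, 0.2492]
ee_rot: [0.099, -3.107, 0.01]
force: [-0.2, 0.5, -2.9]
width: 0.297
gripper_force: 60.0
```

```bash
python3 tilt.py -.16; python3 go.py .385 .065 .245 93.6
```

```text
[ 0.4224 -0.1591  0.2475] [-0.2  0.9 -3.3]
origin [ 0.5   -0.153  0.165] 0.9 dx from tcp 0.077
origin [ 0.48  -0.131  0.336] 3.2 dx from tcp 0.058
clock 61.05 pos [ 0.4224 -0.1591  0.2475] yaw 93.74 j7 1.68 | twist 0.0015 shift [0.0233 0.2261 0.0025] rows>= 4.5
```

Request:
move_arm(
  motion=[
    {"tx": 0.002,"ty": 0.025,"tz": 0,"twist": 0},
    {"tx": 0.002,"ty": 0.04,"tz": 0,"twist": 0},
    {"tx": 0.003,"ty": 0.04,"tz": 0,"twist": 0},
    {"tx": 0.003,"ty": 0.04,"tz": 0,"twist": 0},
    {"tx": 0.003,"ty": 0.04,"tz": 0,"twist": 0},
    {"tx": 0,"ty": 0.026,"tz": 0,"twist": 0},
    {"tx": 0,"ty": 0.015,"tz": 0,"twist": 0},
    {"tx": 0,"ty": 0,"tz": 0,"twist": 0},
    {"tx": 0,"ty": 0,"tz": 0,"twist": 0},
  ],
)

```text
clock: 61.95
position: [0.3947, 0.0653, 0.2474]
ee_rot: [0.103, -3.105, 0.006]
force: [-0.1, -0.9, -3.0]
width: 0.296
gripper_force: 60.0
```

Request:
move_arm(
  motion=[
    {"tx": -0.001,"ty": 0,"tz": 0.025,"twist": 0},
    {"tx": -0.001,"ty": 0,"tz": 0.035,"twist": 0},
    {"tx": -0.001,"ty": 0,"tz": 0.03,"twist": 0},
    {"tx": -0.001,"ty": 0,"tz": 0.02,"twist": 0},
    {"tx": 0,"ty": 0,"tz": 0.01,"twist": 0},
    {"tx": 0,"ty": 0,"tz": 0.004,"twist": 0},
    {"tx": 0,"ty": 0,"tz": 0.002,"twist": 0},
    {"tx": 0,"ty": 0,"tz": 0,"twist": 0},
    {"tx": 0,"ty": 0,"tz": 0,"twist": 0},
  ],
)

```text
clock: 62.85
position: [0.395, 0.0649, 0.1224]
ee_rot: [0.1, -3.107, 0.007]
force: [0.1, -0.4, -2.9]
width: 0.301
gripper_force: 60.0
```

```bash
python3 go.py .43 .065 .121 93.6
```

```text
clock 62.85 pos [0.395  0.0649 0.1224] yaw 93.69 j7 0.98 | twist 0.001 shift [-0.0349 -0.0021  0.0014] rows>= 0.7
```

Request:
move_arm(
  motion=[
    {"tx": 0,"ty": 0,"tz": 0.002,"twist": 0},
    {"tx": -0.004,"ty": 0,"tz": -0.0005,"twist": 0},
    {"tx": -0.004,"ty": 0,"tz": -0.0005,"twist": 0},
    {"tx": -0.004,"ty": 0,"tz": -0.0005,"twist": 0},
    {"tx": -0.004,"ty": 0,"tz": 0,"twist": 0},
    {"tx": -0.004,"ty": 0,"tz": 0,"twist": 0},
    {"tx": -0.004,"ty": 0,"tz": 0,"twist": 0},
    {"tx": -0.004,"ty": 0,"tz": 0,"twist": 0},
    {"tx": -0.004,"ty": 0,"tz": 0,"twist": 0},
    {"tx": -0.004,"ty": 0,"tz": 0,"twist": 0},
    {"tx": 0,"ty": 0,"tz": 0,"twist": 0},
    {"tx": 0,"ty": 0,"tz": 0,"twist": 0},
  ],
  squeeze=6,
)

```text
clock: 64.05
position: [0.4298, 0.067, 0.1196]
ee_rot: [0.1, -3.105, 0.007]
force: [-0.1, -0.3, -2.4]
width: 0.304
gripper_force: 6.0
```

Request:
move_arm(
  motion=[
    {"tx": -0.003,"ty": 0,"tz": -0.001,"twist": 0},
    {"tx": -0.003,"ty": 0,"tz": 0,"twist": 0},
    {"tx": -0.003,"ty": 0,"tz": 0,"twist": 0},
    {"tx": 0,"ty": 0,"tz": 0,"twist": 0},
    {"tx": 0,"ty": 0,"tz": 0,"twist": 0},
  ],
  squeeze=3,
)

```text
clock: 64.55
position: [0.4395, 0.0678, 0.1206]
ee_rot: [0.1, -3.106, 0.006]
force: [-1.7, 0.2, 0.4]
width: 0.303
gripper_force: 3.0
```

```bash
python3 det.py|grep glass; python3 go.py .43 .065 .121 93.6
```

```text
scene glass_case1 0.96 [0.436 0.061]
scene glass_case1 0.79 [0.484 0.138]
scene glass_case1 0.56 [ 0.601 -0.087]
top glass_case1 0.74 [ 0.602 -0.088]
top glass_case1 0.37 [ 0.616 -0.249]
clock 64.95 pos [0.4394 0.0678 0.1206] yaw 93.7 j7 0.97 | twist 0.0012 shift [ 0.0095 -0.0022 -0.0004] rows>= 0.2
```

Request:
move_arm(
  motion=[
    {"tx": 0,"ty": 0,"tz": 0,"twist": 0},
    {"tx": 0,"ty": 0,"tz": 0,"twist": 0},
    {"tx": 0,"ty": 0,"tz": 0,"twist": 0},
    {"tx": 0,"ty": 0,"tz": 0,"twist": 0},
    {"tx": 0,"ty": 0,"tz": -0.03,"twist": 0},
    {"tx": 0,"ty": 0,"tz": -0.04,"twist": 0},
    {"tx": 0,"ty": 0,"tz": -0.04,"twist": 0},
    {"tx": 0,"ty": 0,"tz": 0,"twist": 0},
  ],
  gripper=0.13,
)

```text
clock: 65.75
position: [0.4457, 0.0697, 0.2352]
ee_rot: [0.101, -3.114, 0.005]
force: [-0.2, 0.3, -0.9]
width: 0.432
gripper_force: 0.0
```

```bash
python3 det.py; python3 go.py .572 -.0835 .23 93.6
```

```text
scene glass_case1 0.81 [0.483 0.135]
scene glass_case1 0.76 [0.441 0.068]
scene glass_case1 0.76 [ 0.586 -0.076]
scene glass_case1 0.37 [0.647 0.031]
scene parts_case1 0.88 [ 0.58  -0.048]
scene parts_case1 0.88 [ 0.599 -0.204]
scene parts_case1 0.87 [ 0.6   -0.243]
scene watch1 0.58 [0.496 0.328]
top glass_case1 0.92 [ 0.604 -0.088]
top parts_case1 0.94 [ 0.602 -0.22 ]
top parts_case1 0.76 [ 0.61  -0.244]
top parts_case1 0.69 [ 0.589 -0.043]
top watch1 0.73 [ 0.629 -0.334]
top watch1 0.6 [0.486 0.325]
clock 66.15 pos [0.4425 0.0682 0.2297] yaw 93.72 j7 1.12 | twist 0.0014 shift [-0.1197 -0.1596 -0.0003] rows>= 4.0
```

Request:
move_arm(
  motion=[
    {"tx": -0.03,"ty": -0.04,"tz": 0,"twist": 0},
    {"tx": -0.03,"ty": -0.04,"tz": 0,"twist": 0},
    {"tx": -0.03,"ty": -0.04,"tz": 0,"twist": 0},
    {"tx": -0.03,"ty": -0.04,"tz": 0,"twist": 0},
    {"tx": 0,"ty": 0,"tz": 0,"twist": 0.091},
    {"tx": 0,"ty": 0,"tz": 0,"twist": 0.091},
    {"tx": 0,"ty": 0,"tz": 0,"twist": 0.091},
    {"tx": 0,"ty": 0,"tz": 0,"twist": 0.091},
    {"tx": 0,"ty": 0,"tz": 0,"twist": 0.091},
    {"tx": 0,"ty": 0,"tz": 0,"twist": 0.091},
    {"tx": 0,"ty": 0,"tz": 0,"twist": 0.091},
    {"tx": 0,"ty": 0,"tz": 0,"twist": 0.091},
  ],
)

```text
clock: 67.35
position: [0.5728, -0.0834, 0.2261]
ee_rot: [-1.607, -2.667, 0.035]
force: [0.8, -0.8, -0.5]
width: 0.431
gripper_force: 0.0
```

Request:
move_arm(
  motion=[
    {"tx": 0,"ty": 0,"tz": 0,"twist": 0.091},
    {"tx": 0,"ty": 0,"tz": 0,"twist": 0.091},
    {"tx": 0,"ty": 0,"tz": 0,"twist": 0.091},
    {"tx": 0,"ty": 0,"tz": 0,"twist": 0},
    {"tx": 0,"ty": 0,"tz": 0,"twist": 0},
  ],
)

```text
clock: 67.85
position: [0.5729, -0.0834, 0.2265]
ee_rot: [-2.13, -2.279, 0.043]
force: [-0.4, -0.6, -0.1]
width: 0.432
gripper_force: 0.0
```

```bash
python3 go.py .572 -.0835 .128 3.6
```

```text
clock 67.85 pos [ 0.5729 -0.0834  0.2265] yaw 3.87 j7 -0.05 | twist 0.003 shift [-0.     -0.0009  0.0985] rows>= 2.0
```

Request:
move_arm(
  motion=[
    {"tx": 0,"ty": 0.002,"tz": 0.045,"twist": 0},
    {"tx": 0,"ty": 0,"tz": 0.04,"twist": 0},
    {"tx": 0,"ty": 0,"tz": 0.013,"twist": 0},
    {"tx": 0,"ty": 0,"tz": 0,"twist": 0},
    {"tx": 0,"ty": 0,"tz": 0,"twist": 0},
  ],
)

```text
clock: 68.35
position: [0.5727, -0.0838, 0.1303]
ee_rot: [-2.135, -2.277, 0.04]
force: [0.1, -0.2, 0.8]
width: 0.432
gripper_force: 0.0
```

Request:
move_arm(
  motion=[
    {"tx": 0,"ty": 0,"tz": 0,"twist": 0},
    {"tx": 0,"ty": 0,"tz": 0,"twist": 0},
    {"tx": 0,"ty": 0,"tz": 0,"twist": 0},
    {"tx": 0,"ty": 0,"tz": 0,"twist": 0},
    {"tx": 0,"ty": 0,"tz": 0,"twist": 0},
    {"tx": 0,"ty": 0,"tz": 0,"twist": 0},
    {"tx": 0,"ty": 0,"tz": -0.003,"twist": 0},
    {"tx": 0,"ty": 0,"tz": -0.003,"twist": 0},
    {"tx": 0,"ty": 0,"tz": 0,"twist": 0},
    {"tx": 0,"ty": 0,"tz": 0,"twist": 0},
  ],
  gripper=1,
  squeeze=40,
)

```text
clock: 69.35
position: [0.5717, -0.0839, 0.1347]
ee_rot: [-2.135, -2.274, 0.043]
force: [0.6, 0.5, -1.5]
width: 0.106
gripper_force: 39.8
```

Request:
move_arm(
  motion=[
    {"tx": -0.006,"ty": 0,"tz": 0,"twist": 0},
    {"tx": -0.008,"ty": 0,"tz": 0,"twist": 0},
    {"tx": -0.008,"ty": 0,"tz": 0,"twist": 0},
    {"tx": -0.006,"ty": 0,"tz": 0,"twist": 0},
    {"tx": 0,"ty": 0,"tz": 0,"twist": 0},
    {"tx": 0,"ty": 0,"tz": 0,"twist": 0},
    {"tx": 0,"ty": 0,"tz": 0.003,"twist": 0},
    {"tx": 0,"ty": 0,"tz": 0.002,"twist": 0},
    {"tx": 0,"ty": 0,"tz": 0,"twist": 0},
    {"tx": 0,"ty": 0,"tz": 0,"twist": 0},
  ],
)

```text
clock: 70.35
position: [0.5734, -0.1115, 0.1306]
ee_rot: [-2.135, -2.275, 0.042]
force: [-4.2, -0.6, 5.4]
width: 0.104
gripper_force: 39.8
```

Request:
move_arm(
  motion=[
    {"tx": 0,"ty": 0,"tz": 0,"twist": 0},
    {"tx": 0,"ty": 0,"tz": 0,"twist": 0},
    {"tx": 0,"ty": 0,"tz": -0.05,"twist": 0},
    {"tx": 0,"ty": 0,"tz": -0.05,"twist": -0.091},
    {"tx": 0,"ty": 0,"tz": 0,"twist": -0.091},
    {"tx": 0,"ty": 0,"tz": 0,"twist": -0.091},
    {"tx": 0,"ty": 0,"tz": 0,"twist": -0.091},
    {"tx": 0,"ty": 0,"tz": 0,"twist": -0.091},
    {"tx": 0,"ty": 0,"tz": 0,"twist": -0.091},
    {"tx": 0,"ty": 0,"tz": 0,"twist": -0.091},
    {"tx": 0,"ty": 0,"tz": 0,"twist": -0.091},
    {"tx": 0,"ty": 0,"tz": 0,"twist": -0.091},
  ],
  gripper=0.13,
)

```text
clock: 71.55
position: [0.5771, -0.1113, 0.2299]
ee_rot: [-0.334, -3.091, 0.013]
force: [-0.3, -0.5, 0.5]
width: 0.432
gripper_force: 0.0
```

Request:
move_arm(
  motion=[
    {"tx": 0,"ty": 0,"tz": 0,"twist": -0.091},
    {"tx": 0,"ty": 0,"tz": 0,"twist": -0.091},
    {"tx": 0,"ty": 0,"tz": 0,"twist": 0},
    {"tx": 0,"ty": 0,"tz": 0,"twist": 0},
  ],
)

```text
clock: 71.95
position: [0.577, -0.1113, 0.2299]
ee_rot: [0.094, -3.106, 0.006]
force: [-0.3, -0.1, -1.1]
width: 0.434
gripper_force: 0.0
```

```bash
python3 cases.py | awk '$3>180 || /\[ *[0-9]+ +1[89]/'; python3 go.py .5735 -.111 .125 93.6
```

```text
box [ 314  167   38   48 1240] z.146 [ 0.5653 -0.0512] z.132 [ 0.5681 -0.0475]
box [241 186  36  29 608] z.146 [ 0.5735 -0.1126] z.132 [ 0.5768 -0.1124]
clock 72.0 pos [ 0.577  -0.1114  0.2299] yaw 93.48 j7 1.4 | twist -0.0014 shift [0.0035 0.0006 0.1049] rows>= 2.1
```

Request:
move_arm(
  motion=[
    {"tx": 0.001,"ty": -0.001,"tz": 0.04,"twist": 0},
    {"tx": 0,"ty": 0,"tz": 0.03,"twist": 0},
    {"tx": 0,"ty": 0,"tz": 0,"twist": 0},
    {"tx": 0,"ty": 0,"tz": 0.017,"twist": 0},
    {"tx": 0,"ty": 0,"tz": 0.018,"twist": 0},
    {"tx": 0,"ty": 0,"tz": 0,"twist": 0},
    {"tx": 0,"ty": 0,"tz": 0,"twist": 0},
  ],
)

```text
clock: 72.7
position: [0.5732, -0.1128, 0.1265]
ee_rot: [0.099, -3.107, 0.007]
force: [1.2, 0.7, 0.1]
width: 0.437
gripper_force: 0.0
```

Request:
move_arm(
  motion=[
    {"tx": 0,"ty": 0,"tz": 0,"twist": 0},
    {"tx": 0,"ty": 0,"tz": 0,"twist": 0},
    {"tx": 0,"ty": 0,"tz": 0,"twist": 0},
    {"tx": 0,"ty": 0,"tz": 0,"twist": 0},
    {"tx": 0,"ty": 0,"tz": 0,"twist": 0},
  ],
  gripper=1,
  squeeze=15,
)

```text
clock: 73.2
position: [0.5732, -0.1124, 0.1263]
ee_rot: [0.101, -3.108, 0.006]
force: [-1.8, 1.0, 7.0]
width: 0.307
gripper_force: 15.0
```

Request:
move_arm(
  motion=[
    {"tx": 0.004,"ty": 0,"tz": -0.0005,"twist": 0},
    {"tx": 0.004,"ty": 0,"tz": 0,"twist": 0},
    {"tx": 0.004,"ty": 0,"tz": 0,"twist": 0},
    {"tx": 0.004,"ty": 0,"tz": 0,"twist": 0},
    {"tx": 0.004,"ty": 0,"tz": 0,"twist": 0},
    {"tx": 0.004,"ty": 0,"tz": 0,"twist": 0},
    {"tx": 0.004,"ty": 0,"tz": 0,"twist": 0},
    {"tx": 0.004,"ty": 0,"tz": 0,"twist": 0},
    {"tx": 0.004,"ty": 0,"tz": 0,"twist": 0},
    {"tx": 0.004,"ty": 0,"tz": 0.001,"twist": 0},
    {"tx": 0.004,"ty": 0,"tz": 0.001,"twist": 0},
    {"tx": 0.004,"ty": 0,"tz": 0.001,"twist": 0},
  ],
)

```text
clock: 74.4
position: [0.524, -0.1163, 0.124]
ee_rot: [0.1, -3.106, 0.006]
force: [1.7, 0.5, -1.2]
width: 0.304
gripper_force: 15.0
```

Request:
move_arm(
  motion=[
    {"tx": 0,"ty": 0,"tz": 0,"twist": 0},
    {"tx": 0,"ty": 0,"tz": 0,"twist": 0},
    {"tx": 0,"ty": 0,"tz": 0,"twist": 0},
  ],
  squeeze=60,
)

```text
clock: 74.7
position: [0.5245, -0.1162, 0.1241]
ee_rot: [0.1, -3.106, 0.006]
force: [1.9, 1.1, -2.2]
width: 0.298
gripper_force: 60.0
```

```bash
python3 tilt.py -.112
```

```text
[ 0.5245 -0.1161  0.1242] [ 1.7  1.2 -1.2]
origin [ 0.603 -0.107  0.039] 1.3 dx from tcp 0.079
```

Request:
move_arm(
  motion=[
    {"tx": 0.001,"ty": 0,"tz": -0.008,"twist": 0},
    {"tx": 0.001,"ty": 0,"tz": -0.012,"twist": 0},
    {"tx": 0.001,"ty": 0,"tz": -0.015,"twist": 0},
    {"tx": 0.01,"ty": 0,"tz": -0.015,"twist": 0},
    {"tx": 0.02,"ty": 0,"tz": -0.015,"twist": 0},
    {"tx": 0.025,"ty": 0,"tz": -0.015,"twist": 0},
    {"tx": 0.025,"ty": 0,"tz": -0.02,"twist": 0},
    {"tx": 0.025,"ty": 0,"tz": -0.02,"twist": 0},
    {"tx": 0,"ty": 0,"tz": 0,"twist": 0},
    {"tx": 0,"ty": 0,"tz": 0,"twist": 0},
  ],
)

```text
clock: 75.9
position: [0.421, -0.1228, 0.2491]
ee_rot: [0.099, -3.108, 0.01]
force: [0.3, -0.4, -1.8]
width: 0.299
gripper_force: 60.0
```

```bash
python3 tilt.py -.12; python3 go.py .395 -.008 .245 93.6
```

```text
[ 0.4211 -0.1222  0.2474] [-0.  -0.1 -2. ]
clock 76.1 pos [ 0.4211 -0.1222  0.2474] yaw 93.74 j7 1.58 | twist 0.0015 shift [0.0189 0.1156 0.0024] rows>= 2.3
```

Request:
move_arm(
  motion=[
    {"tx": 0.004,"ty": 0.02,"tz": 0,"twist": 0},
    {"tx": 0.005,"ty": 0.035,"tz": 0,"twist": 0},
    {"tx": 0.005,"ty": 0.035,"tz": 0,"twist": 0},
    {"tx": 0.005,"ty": 0.016,"tz": 0,"twist": 0},
    {"tx": 0,"ty": 0.01,"tz": 0,"twist": 0},
    {"tx": 0,"ty": 0,"tz": 0,"twist": 0},
    {"tx": 0,"ty": 0,"tz": 0,"twist": 0},
  ],
)

```text
clock: 76.8
position: [0.3948, -0.0088, 0.248]
ee_rot: [0.099, -3.106, 0.007]
force: [-0.9, 0.3, -1.8]
width: 0.299
gripper_force: 60.0
```

Request:
move_arm(
  motion=[
    {"tx": -0.001,"ty": 0,"tz": 0.025,"twist": 0},
    {"tx": -0.001,"ty": 0,"tz": 0.035,"twist": 0},
    {"tx": -0.001,"ty": 0,"tz": 0.03,"twist": 0},
    {"tx": -0.001,"ty": 0,"tz": 0.02,"twist": 0},
    {"tx": 0,"ty": 0,"tz": 0.01,"twist": 0},
    {"tx": 0,"ty": 0,"tz": 0.004,"twist": 0},
    {"tx": 0,"ty": 0,"tz": 0.002,"twist": 0},
    {"tx": 0,"ty": 0,"tz": 0,"twist": 0},
    {"tx": 0,"ty": 0,"tz": 0,"twist": 0},
  ],
)

```text
clock: 77.7
position: [0.3947, -0.0084, 0.1228]
ee_rot: [0.1, -3.107, 0.007]
force: [-0.0, -0.0, -1.6]
width: 0.297
gripper_force: 60.0
```

Request:
move_arm(
  motion=[
    {"tx": 0,"ty": 0,"tz": 0.002,"twist": 0},
    {"tx": -0.004,"ty": 0,"tz": -0.0005,"twist": 0},
    {"tx": -0.004,"ty": 0,"tz": -0.0005,"twist": 0},
    {"tx": -0.004,"ty": 0,"tz": -0.0005,"twist": 0},
    {"tx": -0.004,"ty": 0,"tz": 0,"twist": 0},
    {"tx": -0.004,"ty": 0,"tz": 0,"twist": 0},
    {"tx": -0.004,"ty": 0,"tz": 0,"twist": 0},
    {"tx": -0.004,"ty": 0,"tz": 0,"twist": 0},
    {"tx": -0.004,"ty": 0,"tz": 0,"twist": 0},
    {"tx": -0.004,"ty": 0,"tz": 0,"twist": 0},
    {"tx": 0,"ty": 0,"tz": 0,"twist": 0},
    {"tx": 0,"ty": 0,"tz": 0,"twist": 0},
  ],
  squeeze=6,
)

```text
clock: 78.9
position: [0.4297, -0.006, 0.1201]
ee_rot: [0.101, -3.105, 0.006]
force: [-0.1, 0.3, -2.1]
width: 0.305
gripper_force: 6.0
```

Request:
move_arm(
  motion=[
    {"tx": -0.003,"ty": 0,"tz": -0.001,"twist": 0},
    {"tx": -0.003,"ty": 0,"tz": 0,"twist": 0},
    {"tx": -0.003,"ty": 0,"tz": 0,"twist": 0},
    {"tx": 0,"ty": 0,"tz": 0,"twist": 0},
    {"tx": 0,"ty": 0,"tz": 0,"twist": 0},
  ],
  squeeze=3,
)

```text
clock: 79.4
position: [0.4392, -0.0053, 0.1211]
ee_rot: [0.101, -3.106, 0.006]
force: [-1.4, -0.5, 1.3]
width: 0.306
gripper_force: 3.0
```

```bash
python3 det.py|grep glass; python3 go.py .43 .0 .121 93.6
```

```text
scene glass_case1 0.95 [0.445 0.003]
scene glass_case1 0.59 [0.479 0.138]
scene glass_case1 0.58 [0.463 0.074]
scene glass_case1 0.28 [ 0.39  -0.231]
top glass_case1 0.6 [0.482 0.128]
top glass_case1 0.42 [0.466 0.065]
clock 79.8 pos [ 0.4391 -0.0054  0.121 ] yaw 93.71 j7 1.12 | twist 0.0012 shift [0.0087 0.006  0.    ] rows>= 0.2
```

Request:
move_arm(
  motion=[
    {"tx": 0,"ty": 0,"tz": 0,"twist": 0},
    {"tx": 0,"ty": 0,"tz": 0,"twist": 0},
    {"tx": 0,"ty": 0,"tz": 0,"twist": 0},
    {"tx": 0,"ty": 0,"tz": 0,"twist": 0},
    {"tx": 0,"ty": 0,"tz": -0.03,"twist": 0},
    {"tx": 0,"ty": 0,"tz": -0.04,"twist": 0},
    {"tx": 0,"ty": 0,"tz": -0.04,"twist": 0},
    {"tx": 0,"ty": 0,"tz": 0,"twist": 0},
  ],
  gripper=0.13,
)

```text
clock: 80.6
position: [0.4456, -0.0039, 0.2355]
ee_rot: [0.101, -3.114, 0.007]
force: [0.5, 0.3, -0.9]
width: 0.435
gripper_force: 0.0
```

```bash
python3 det.py; python3 go.py .589 -.303 .22 93.6
```

```text
scene glass_case1 0.88 [0.449 0.061]
scene glass_case1 0.88 [ 0.45  -0.003]
scene glass_case1 0.67 [0.482 0.144]
scene parts_case1 0.94 [ 0.598 -0.26 ]
scene parts_case1 0.9 [ 0.576 -0.044]
scene parts_case1 0.68 [ 0.596 -0.208]
scene watch1 0.63 [0.49  0.332]
scene watch1 0.63 [ 0.558 -0.256]
top glass_case1 0.6 [0.464 0.061]
top glass_case1 0.56 [0.485 0.135]
top parts_case1 0.64 [ 0.602 -0.229]
top watch1 0.69 [0.503 0.32 ]
top watch1 0.52 [0.463 0.06 ]
clock 81.0 pos [ 0.4422 -0.0049  0.2301] yaw 93.72 j7 1.27 | twist 0.0014 shift [-0.1278 -0.3068  0.0101] rows>= 6.6
```

Request:
move_arm(
  motion=[
    {"tx": -0.018,"ty": -0.043,"tz": 0,"twist": 0},
    {"tx": -0.018,"ty": -0.044,"tz": 0,"twist": 0},
    {"tx": -0.018,"ty": -0.044,"tz": 0,"twist": 0},
    {"tx": -0.018,"ty": -0.044,"tz": 0,"twist": 0},
    {"tx": -0.018,"ty": -0.044,"tz": 0,"twist": 0},
    {"tx": -0.018,"ty": -0.044,"tz": 0,"twist": 0},
    {"tx": -0.019,"ty": -0.044,"tz": 0,"twist": 0},
    {"tx": 0,"ty": 0,"tz": 0,"twist": 0},
    {"tx": 0,"ty": 0,"tz": 0,"twist": 0},
  ],
)

```text
clock: 81.9
position: [0.5891, -0.3036, 0.2258]
ee_rot: [0.098, -3.104, 0.003]
force: [-0.1, 0.8, -0.5]
width: 0.433
gripper_force: 0.0
```

```bash
python3 - <<'E'
from h import *
C=arm.calibration('wrist'); im=save('wrist','w9',1.5)
for r in arm.place_of('wrist','bookend_grip'): print(r['conf'],px(r['point']),at('wrist',px(r['point']),.133,C))
for r in arm.place_of('wrist','parts_case1'): print(r['conf'],at('wrist',px(r['point']),.008,C))
np.save('w9C.npy',C,allow_pickle=True)
E
python3 go.py .589 -.303 .105 93.6
```

```text
0.68 [ 0.60161687 -0.21033215  0.008     ]
0.64 [ 0.60321859 -0.24191626  0.008     ]
0.62 [ 0.59498231 -0.04533872  0.008     ]
clock 82.05 pos [ 0.5892 -0.3012  0.2275] yaw 93.84 j7 1.69 | twist 0.0026 shift [ 0.0003 -0.0018  0.1225] rows>= 2.5
```

View pics/w9.png

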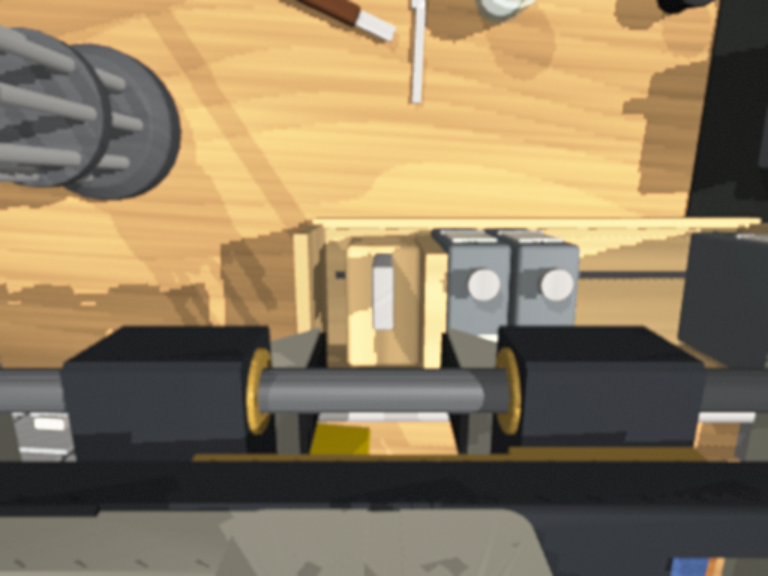

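```bash
python3 - <<'E'
from h import *
C=np.load('w9C.npy',allow_pickle=True).item()
for p in((383,265),(383,297),(383,330)): print(at('wrist',np.array(p)/1.5,.133,C))
E
```

```text
[ 0.57158643 -0.30551028  0.133     ]
[ 0.58922322 -0.30440262  0.133     ]
[ 0.60795991 -0.30322587  0.133     ]
```

Request:
move_arm(
  motion=[
    {"tx": -0.004,"ty": -0.003,"tz": 0.04,"twist": 0},
    {"tx": 0,"ty": 0,"tz": 0.04,"twist": 0},
    {"tx": 0,"ty": 0,"tz": 0.03,"twist": 0},
    {"tx": 0,"ty": 0,"tz": 0.012,"twist": 0},
    {"tx": 0,"ty": 0,"tz": 0,"twist": 0},
    {"tx": 0,"ty": 0,"tz": 0,"twist": 0},
  ],
)

```text
clock: 82.65
position: [0.5898, -0.3067, 0.1067]
ee_rot: [0.101, -3.107, 0.01]
force: [2.0, -3.4, 1.2]
width: 0.433
gripper_force: 2.0
```

Request:
move_arm(
  motion=[
    {"tx": 0,"ty": 0,"tz": 0,"twist": 0},
    {"tx": 0,"ty": 0,"tz": 0,"twist": 0},
    {"tx": 0,"ty": 0,"tz": 0,"twist": 0},
    {"tx": 0,"ty": 0,"tz": 0,"twist": 0},
    {"tx": 0,"ty": 0,"tz": 0,"twist": 0},
    {"tx": 0,"ty": 0,"tz": 0,"twist": 0},
  ],
  gripper=1,
  squeeze=30,
)

```text
clock: 83.25
position: [0.5891, -0.3059, 0.1054]
ee_rot: [0.101, -3.105, 0.006]
force: [-0.8, 2.9, 1.0]
width: 0.129
gripper_force: 30.0
```

Request:
move_arm(
  motion=[
    {"tx": 0,"ty": 0.006,"tz": 0,"twist": 0},
    {"tx": 0,"ty": 0.008,"tz": 0,"twist": 0},
    {"tx": 0,"ty": 0.008,"tz": 0,"twist": 0},
    {"tx": 0,"ty": 0.008,"tz": 0,"twist": 0},
    {"tx": 0,"ty": 0.008,"tz": 0,"twist": 0},
    {"tx": 0,"ty": 0.008,"tz": 0,"twist": 0},
    {"tx": 0,"ty": 0.008,"tz": 0,"twist": 0},
    {"tx": 0,"ty": 0.008,"tz": 0,"twist": 0},
    {"tx": 0,"ty": 0.008,"tz": 0,"twist": 0},
    {"tx": 0,"ty": 0.008,"tz": 0,"twist": 0},
    {"tx": 0,"ty": 0.008,"tz": 0,"twist": 0},
    {"tx": 0,"ty": 0.006,"tz": 0,"twist": 0},
  ],
)

```text
clock: 84.45
position: [0.5835, -0.217, 0.1054]
ee_rot: [0.097, -3.107, 0.012]
force: [2.0, -9.0, 0.8]
width: 0.128
gripper_force: 30.0
```

```bash
python3 det.py|grep -v watch; python3 go.py .580 -.1725 .105 93.6
```

```text
scene glass_case1 0.9 [0.48  0.137]
scene glass_case1 0.88 [0.447 0.002]
scene glass_case1 0.64 [0.461 0.072]
scene parts_case1 0.74 [ 0.576 -0.043]
scene parts_case1 0.65 [ 0.591 -0.158]
scene parts_case1 0.56 [ 0.587 -0.122]
top glass_case1 0.91 [ 0.458 -0.004]
top glass_case1 0.89 [0.484 0.131]
top glass_case1 0.58 [0.467 0.068]
top glass_case1 0.56 [ 0.599 -0.137]
top parts_case1 0.64 [ 0.596 -0.132]
top parts_case1 0.56 [ 0.594 -0.034]
top parts_case1 0.46 [ 0.595 -0.159]
clock 84.85 pos [ 0.5834 -0.2155  0.1054] yaw 93.66 j7 1.47 | twist 0.0007 shift [0.0007 0.0431 0.0004] rows>= 0.9
```

Request:
move_arm(
  motion=[
    {"tx": 0,"ty": 0.005,"tz": 0,"twist": 0},
    {"tx": 0,"ty": 0.005,"tz": 0,"twist": 0},
    {"tx": 0,"ty": 0.005,"tz": 0,"twist": 0},
    {"tx": 0,"ty": 0.005,"tz": 0,"twist": 0},
    {"tx": 0,"ty": 0.005,"tz": 0,"twist": 0},
    {"tx": 0,"ty": 0.005,"tz": 0,"twist": 0},
    {"tx": 0,"ty": 0.004,"tz": 0,"twist": 0},
    {"tx": 0,"ty": 0,"tz": 0,"twist": 0},
  ],
)

```text
clock: 85.65
position: [0.5812, -0.1812, 0.1053]
ee_rot: [0.1, -3.106, 0.008]
force: [-0.9, -5.0, 3.4]
width: 0.127
gripper_force: 30.0
```

Request:
move_arm(
  motion=[
    {"tx": 0,"ty": 0.003,"tz": 0,"twist": 0},
    {"tx": 0,"ty": 0.003,"tz": 0,"twist": 0},
    {"tx": 0,"ty": 0.003,"tz": 0,"twist": 0},
    {"tx": 0,"ty": 0,"tz": 0,"twist": 0},
    {"tx": 0,"ty": 0,"tz": 0,"twist": 0},
  ],
)

```text
clock: 86.15
position: [0.5806, -0.1728, 0.1053]
ee_rot: [0.099, -3.106, 0.009]
force: [-1.3, -6.3, 2.8]
width: 0.127
gripper_force: 30.0
```

Request:
move_arm(
  motion=[
    {"tx": 0,"ty": 0.003,"tz": 0,"twist": 0},
    {"tx": 0,"ty": 0.003,"tz": 0,"twist": 0},
    {"tx": 0,"ty": 0,"tz": 0,"twist": 0},
    {"tx": 0,"ty": 0,"tz": 0,"twist": 0},
  ],
)

```text
clock: 86.55
position: [0.5805, -0.1709, 0.1053]
ee_rot: [0.094, -3.107, 0.016]
force: [0.9, -15.7, 2.4]
width: 0.129
gripper_force: 30.1
```

Request:
move_arm(
  motion=[
    {"tx": 0,"ty": 0.003,"tz": 0,"twist": 0},
    {"tx": 0,"ty": 0.003,"tz": 0,"twist": 0},
    {"tx": 0,"ty": 0,"tz": 0,"twist": 0},
    {"tx": 0,"ty": 0,"tz": 0,"twist": 0},
  ],
)

```text
clock: 86.95
position: [0.5805, -0.1709, 0.1053]
ee_rot: [0.087, -3.108, 0.026]
force: [4.6, -30.9, 1.4]
width: 0.13
gripper_force: 30.1
```

Request:
move_arm(
  motion=[
    {"tx": 0,"ty": -0.005,"tz": 0,"twist": 0},
    {"tx": 0,"ty": -0.004,"tz": 0,"twist": 0},
    {"tx": 0,"ty": 0,"tz": 0,"twist": 0},
  ],
)

```text
clock: 87.25
position: [0.5805, -0.1709, 0.1053]
ee_rot: [0.097, -3.106, 0.01]
force: [-0.3, -9.4, 3.2]
width: 0.132
gripper_force: 30.0
```

Request:
move_arm(
  motion=[
    {"tx": 0,"ty": 0,"tz": 0,"twist": 0},
    {"tx": 0,"ty": 0,"tz": 0,"twist": 0},
    {"tx": 0,"ty": 0,"tz": 0,"twist": 0},
    {"tx": 0,"ty": 0,"tz": -0.03,"twist": 0},
    {"tx": 0,"ty": 0,"tz": -0.04,"twist": 0},
    {"tx": 0,"ty": 0,"tz": -0.04,"twist": 0},
    {"tx": 0,"ty": 0,"tz": -0.04,"twist": 0},
    {"tx": 0.02,"ty": -0.04,"tz": -0.01,"twist": 0},
    {"tx": 0.02,"ty": -0.04,"tz": -0.01,"twist": 0},
    {"tx": 0.02,"ty": -0.04,"tz": -0.01,"twist": 0},
    {"tx": 0.02,"ty": -0.04,"tz": -0.01,"twist": 0},
    {"tx": 0,"ty": 0,"tz": 0,"twist": 0},
  ],
  gripper=0.3,
)

```text
clock: 88.45
position: [0.5148, -0.3391, 0.2986]
ee_rot: [0.087, -3.106, 0.011]
force: [0.7, -0.3, -0.6]
width: 0.346
gripper_force: 0.0
```

```bash
python3 det.py; python3 - <<'E'
from h import *
np.set_printoptions(precision=3,suppress=True)
q={}
for c in('top','scene'):
    im=arm.get_image(c)
    for n,z in(('press_grip',.086),('bookend_grip',.133),('loupe',0),('glass_pot',0),('tin',0),('movement_holder',0)):
        r=arm.place_of(c,n)[:1]
        if r: print(c,n,round(r[0]['conf'],2),at(c,px(r[0]['point']),z)[:2])
    for n,z in (('watch1',.045),('tray',.018),('mat',.003)):
        for r in arm.regions_of(c,n)[:1]:
            cs,_=cv2.findContours(r['region'].astype('uint8'),0,1); k=max(cs,key=cv2.contourArea)[:,0,:].astype(float)
            P=np.array([at(c,p,z)[:2] for p in k])*1000; print(c,n,round(r['conf'],2),cv2.minAreaRect(P.astype(np.float32)))
print(arm.observe()['clock'],arm.observe()['dq'].round(2))
E
```

```text
scene glass_case1 0.84 [0.488 0.135]
scene glass_case1 0.81 [0.462 0.074]
scene glass_case1 0.77 [ 0.443 -0.01 ]
scene parts_case1 0.7 [ 0.583 -0.047]
scene parts_case1 0.67 [ 0.599 -0.071]
scene parts_case1 0.59 [ 0.587 -0.12 ]
scene parts_case1 0.59 [0.451 0.07 ]
scene parts_case1 0.56 [ 0.601 -0.186]
scene watch1 0.91 [0.489 0.326]
scene watch1 0.66 [0.574 0.306]
top glass_case1 0.75 [ 0.465 -0.001]
top glass_case1 0.64 [0.479 0.134]
top glass_case1 0.56 [0.459 0.066]
top parts_case1 0.89 [ 0.597 -0.093]
top parts_case1 0.76 [ 0.588 -0.042]
top watch1 0.75 [0.481 0.321]
top press_grip 0.73 [0.606 0.284]
top bookend_grip 0.72 [ 0.598 -0.165]
top loupe 0.69 [ 0.379 -0.107]
top glass_pot 0.69 [ 0.414 -0.282]
top tin 0.83 [0.644 0.031]
top movement_holder 0.9 [0.447 0.428]
top watch1 0.69 ((491.9060974121094, 324.85888671875), (78.61631774902344, 56.06757736206055), 0.673980176448822)
top tray 0.65 ((453.91156005859375, 299.48052978515625), (260.53875732421875, 119.34269714355469), 8.41524887084961)
top mat 0.84 ((455.36077880859375, 60.84441375732422), (224.91915893554688, 260.1982116699219), 2.2115590572357178)
scene press_grip 0.74 [0.608 0.29 ]
scene bookend_grip 0.68 [ 0.471 -0.068]
scene loupe 0.41 [ 0.375 -0.107]
scene glass_pot 0.5 [ 0.394 -0.234]
scene tin 0.82 [0.653 0.037]
scene movement_holder 0.72 [0.449 0.435]
scene watch1 0.68 ((499.979248046875, 327.27105712890625), (88.36033630371094, 56.30393600463867), 7.435729026794434)
scene tray 0.73 ((456.994140625, 300.79010009765625), (272.2333679199219, 121.47045135498047), 7.618928909301758)
scene mat 0.77 ((453.2070617675781, 63.94268035888672), (226.5989990234375, 260.3041687011719), 2.1436893939971924)
89.85 [-0.  0.  0.  0.  0. -0. -0.]
```

```bash
python3 - <<'E'
from h import *
np.set_printoptions(precision=3,suppress=True)
t=np.radians(8.4);Rt=np.array([[np.cos(t),np.sin(t)],[-np.sin(t),np.cos(t)]])
for i in range(4):
    q={}
    for c in('top','scene'):
        arm.get_image(c); q[c]=px(arm.place_of(c,'watch1')[0]['point'])
    p=tri(ray('scene',q['scene']),ray('top',q['top']))
    print(p,'tray',Rt@(p[:2]-[.4537,.3]),np.linalg.norm(proj('scene',p)-q['scene']).round(1))
im=arm.get_image('top')
# tray interior gap beside the watch: intensity profile across tray at the watch
a=at; pts=[proj('top',(*(np.array([.4537,.3])+Rt.T@np.array([.036,v])),.03)) for v in np.arange(-.065,.066,.005)]
print([int(im[int(round(p[1])),int(round(p[0]))].mean()) for p in pts])
E
```

```text
[0.487 0.323 0.009] tray [0.036 0.018] 1.8
[ 0.485  0.33  -0.018] tray [0.035 0.025] 1.1
[0.493 0.32  0.003] tray [0.041 0.014] 0.5
[0.497 0.32  0.018] tray [0.045 0.013] 1.0
[113, 59, 69, 149, 152, 143, 98, 92, 89, 93, 95, 94, 48, 44, 52, 123, 217, 236, 243, 243, 242, 235, 179, 117, 126, 171, 172]
```

```bash
python3 -c "
from cell import arm
print(arm.sign_off())"
```

```text
the job is handed in; nothing more can be done
None
```

I handed the job in at about 90 s of the 210 s allowed; sign-off returned no verdict. By the cameras, the one watch is in the tray, the press is at its left stop, all three glass cases stand on the mat, and the bookend is pushed up against the three parts cases. The watch was knocked a few centimetres during the run; its estimated position is still inside the tray (no close-up check).

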